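Refit the discs of the countertop shaver and snap its lid shut

TASK

Get the washed shaver ready for the next order: take the white ejector disc and then the steel shaving disc off the sloped draining stand and lower each one, hub up and without letting it drop, all the way down the drive spindle, ejector underneath and shaving disc on top of it. Then swing the lid over and press its red tab down until the spring catch snaps and the lid stays fully shut. Leave the syrup bottle, the bowls, the topping tin and the brush where they stand.

Things in the scene. Friction and masses are not known exactly. Their poses are not given: they have to be found in the camera images.
- shaver: Green countertop shaver, fixed; origin on the counter under the spindle, z up, +x to its back, +y from the lid's hinge to the catch. Housing 200 (x) x 180 (y) x 75 mm high, motor housing behind to x = 180, 110 wide, 115 high. On it a round steel chamber open at the top: outside 154 mm across, inside 144, inner floor 80 mm above the counter, rim 152.
- spindle_tip (a point): Tip of the upright brass drive spindle in the middle of the chamber, on its axis, 142 mm above the counter. The spindle is 10 mm thick, its last 8 mm tapered to 5.6 mm.
- shoulder (a point): Centre of the shoulder (24 mm across) at the spindle's foot, 86 mm above the counter: the ejector's underside seats here, and the shaving disc's underside then seats on the ejector's hub, 114 mm above the counter.
- lid (a joint): Lid angle, rad: 0 shut, 1.57 upright, stop at 1.95; starts at 1.5 to 1.85. Round aluminium lid, 156 mm across, 10 mm thick. Its stiff sprung hinge holds it where it is left above about 0.35; lower, the spring lifts it back to about 0.3 unless it is caught. At 0.07 its nose meets the spring catch; about 10 N at the tab presses it past, then it stays shut (below 0.01).
- lid_hinge (a point): Middle of the lid's hinge line, 86 mm to the shaver's -y side of the spindle axis, 157 mm above the counter; the line runs along the shaver's x. The lid's 10 mm plate is centred on it, and open it stands up from here, outer face to -y, to swing over towards +y.
- lid_tab (a point): Centre of the outer (top) face of the lid's red press tab: 50 mm along the hinge line x 30 mm x 12 mm thick; 172 mm from the hinge line, 7 mm outward of the lid's mid plane. Moves with the lid; 164 mm above the counter when shut.
- feed_throat (a point): Outer end of the feed throat with its black pusher, 62 mm across, which stands 75 mm out of the lid's mid plane on its outer face, centred 72 mm from the hinge line. Moves with the lid.
- catch_mouth (a point): Top of the spring catch's dark housing outside the chamber, opposite the hinge: 40 mm (x) x 32 mm (y), 145 mm above the counter, under the shut lid's tab.
- stand: Blue draining stand, fixed, 270 mm wide (y), origin on the counter under its middle. Its plate, 127 mm up the slope, slopes at 35 degrees: low edge (19 mm high) to its own -x, high edge (92 mm) to its +x, so its face looks up and to its -x, towards the shaver. The two discs lie on it side by side, 67 mm either side of the middle, each on two black pins 10 mm high.
- ejector: White plastic ejector disc: plate 120 mm across, 4 mm thick, three ribs 6 mm high near the rim; round white hub 40 mm across rising to 28 mm above the underside, bored through 13 mm. Origin at the centre of the underside, z along the bore out of the hub. Lies on the stand at 35 degrees, hub outward, at either place. 0.12 kg.
- cutter: Steel shaving disc: plate 120 mm across, 4 mm thick; round black hub 34 mm across rising to 32 mm above the underside, bored through 13 mm. Origin at the centre of the underside, z along the bore out of the hub. Lies on the stand at 35 degrees, hub outward, at the other place. 0.22 kg.
- syrup: Amber syrup bottle with a yellow cap, 52 mm across, 150 mm high, upright between the stand and the shaver; origin under its centre. Bystander.
- bowls: Stack of pale paper bowls, 110 mm across, 158 mm high, upright behind; origin under its centre. Bystander.
- topping_tin: Steel tin of red beans, 100 by 150 mm, 65 mm high, on the hinge side of the shaver; origin under its centre. Bystander.
- brush: Blue washing brush, 190 mm long, lying behind the stand, away from the shaver; origin under it. Bystander.
Mind the look-alikes: they are no part of the job. What is shaped like the ejector but orange is not meant. Leave any yellow look-alike of the cutter alone.

How it is judged:
By the outcome, as a careful person would: the job done as asked, in the order asked, and still so for the second after the job is handed in, with the robot touching nothing.
It also fails if it takes over 70 s, if anything falls off the work surface, if the arm or the gripper's body presses on something with over 40 N, if the wrist force passes 120 N, or if a joint passes its speed limit or range.

ROBOT

A 6-joint arm with a two-finger parallel gripper is mounted at the origin on the work surface. World frame = base frame: x ahead of the robot, y to its left, z up, the work surface at z = 0. Lengths are in mm, angles in rad, forces in N, time in s.
With the tool pointing down it reaches from about 350 to 775 mm from the base axis. Payload 7.3 kg.
Tool frame: the origin (TCP) lies at the very end of the fingers, on their centre line; the grasp point (between the pads) lies 19 mm behind it (bot.grasp_offset is the distance from the TCP to the grasp point, in mm); z points along the fingers, y is the direction in which the jaws open and shut (so a half turn about z gives the same grasp; the last joint's range is limited). The gripper opens to 92 mm and grips with 3 to 60 N. Pads are 19 mm wide; open, the fingers measure 130 mm over their backs; the gripper's body (75 mm by 190 mm) begins 47 mm behind the grasp point.
Start: joints at [-1.459, 0.342, 1.524, -0, 1.275, -0.146], TCP at [133.873, -507.664, 226.741] pointing down, gripper open.
Joint ranges: [-2.53, 2.53], [-0.77, 2.02], [0.04, 2.7], [-1, 4.14], [0.28, 2.66], [-3.11, 3.11]. Speed limits (rad/s): [2.57, 2.57, 3.14, 3.14, 3.14, 3.14].

INTERFACE

Orientations are given as [roll, pitch, yaw] about the fixed x, y, z axes, in that order (R = Rz(yaw) Ry(pitch) Rx(roll)).
In Python, from plant import bot gives the robot as it stands.
- The arm moves only by the tool servo_tool, never from a script. Its arguments are lists of equal length, an entry for each row: "angular": the turn, a rotation vector about the world's x, y, z in degrees, a list of three; "slide": the shift along the world's x, y, z in mm, a list of three; "grip": the opening, from -1 (shut) to 1 (fully open), so that 0 is half open. In form: {"angular": [[ax, ay, az], ...], "slide": [[dx, dy, dz], ...], "grip": [grip, ...]}. A call has 1 to 10 rows; each row is the pose to reach, as a shift and turn from the pose commanded when the call began; what a row does not reach only later rows make up. A row lasts 1/12 s, in which the tool goes at most 41.7 mm and 7.16 degrees, less where a joint would pass 70% of its speed; a pose out of reach is approached as far as the arm can. A call with a gripper value outside its range is refused whole. The fingers move at their own pace and stop on an object; the grip force is fixed at half the most. Time passes only in rows, so rows that repeat a pose let the fingers close. It gives the time, the measured TCP pose, the force and the opening at its end, in the units of the state.
- bot.get_obs(): the state, without advancing time (a new reading comes with each control period).
- bot.capture(name): name is "scene" or "top" or "wrist"; returns a dict with "img" (420x560x3 uint8, blue, green, red), "range_z" (420x560 float32, mm along the optical axis (not along the pixel's ray), 0 where there is no reading), "fov_y" (degrees; the focal length in pixels is half the picture's height over the tangent of half this angle, whatever the lens; pixels are square), "cx", "cy" (the principal point, pixels), "R" (3x3) and "t" (3): a world point X has camera coordinates R X + t; the wrist camera has in their place "T_tool_cam" (4x4, takes a point from camera to tool coordinates, whose origin is the TCP and whose axes are the flange's). Camera axes: x right, y down, z forward; pixel columns grow to the right and rows downward; lengths in mm; the calibration is good to about 2 mm. A picture is of the moment at which its call begins: read the wrist's pose just before it.
- bot.close_job(): hands the job in, once; it reports no verdict.
The state is a dict: "time": time; "joint_positions": joint angles; "dq": joint speeds; "tau": joint torques, N m; "tool_pos": TCP position; "tcp_rot": TCP orientation; "contact_force": force on the tool from outside, world axes, zero at the start; "moment": the same for the moment, N m; "grip_width": finger opening in mm.
Only numpy, scipy, OpenCV 4.12 (cv2) and the standard library are available. Lean on these libraries where they do the work, as an engineer would, in place of code of your own. Each camera call takes 0.05 s, during which the arm holds its last target.

## Working session

There is one attempt and no reset: what is moved stays moved. The work goes in short steps, Python scripts to look and compute and a tool call to move; the robot and the scene stay as the last step left them, time stands still between calls to the robot, and variables do not carry over. Pictures are saved under pics/ and viewed, and the job is handed in when it is done.

Besides the shell and the picture viewer there is one more tool, called after ">>>" as name(argument=value, ...), one argument or row to a line, values as JSON. servo_tool: Moves the arm, as the interface text tells. Its arguments: {"type":"object","properties":{"angular":{"type":"array","items":{"type":"array","items":{"type":"number"}}},"slide":{"type":"array","items":{"type":"array","items":{"type":"number"}}},"grip":{"type":"array","items":{"type":"number"}}},"required":["angular","slide","grip"]}

```bash
ls; mkdir -p pics; cat > h.py <<'E'
import numpy as np, cv2
from plant import bot
def cap(n):
    o=bot.get_obs(); c=bot.capture(n); return o,c
def K(c):
    h,w=c['img'].shape[:2]; f=h/2/np.tan(np.radians(c['fov_y'])/2); return f,c['cx'],c['cy']
from scipy.spatial.transform import Rotation as Ro
def ext(o,c):
    if 'R' in c: return np.array(c['R']),np.array(c['t'])
    T=np.eye(4);T[:3,:3]=Ro.from_euler('xyz',o['tcp_rot']).as_matrix();T[:3,3]=o['tool_pos']
    M=np.linalg.inv(T@np.array(c['T_tool_cam']));return M[:3,:3],M[:3,3]
def pts(o,c):
    f,cx,cy=K(c);R,t=ext(o,c);z=c['range_z'].astype(float)
    v,u=np.mgrid[:z.shape[0],:z.shape[1]]
    P=np.stack([(u-cx)/f*z,(v-cy)/f*z,z],-1)
    W=(P-t)@R; W[z<=0]=np.nan; return W
def proj(o,c,X):
    f,cx,cy=K(c);R,t=ext(o,c);p=np.atleast_2d(X)@R.T+t
    return np.c_[p[:,0]/p[:,2]*f+cx,p[:,1]/p[:,2]*f+cy]
def save(n,o,c):
    cv2.imwrite(f'pics/{n}.png',c['img']); np.savez(f'pics/{n}.npz',W=pts(o,c),img=c['img'])
E
python3 - <<'E'
from h import *
for n in ['scene','top','wrist']:
    o,c=cap(n); save(n+'0',o,c); print(n,K(c))
print(bot.get_obs())
E
```

```text
pics
scene (np.float64(520.1871912321432), 274.297126475539, 208.27940185768907)
top (np.float64(398.4633954158519), 280.625737580635, 215.43140481191838)
wrist (np.float64(315.1999699507972), 279.0582397340164, 208.245814159632)
{'time': 0.15, 'joint_positions': array([-1.45896752e+00,  3.42574084e-01,  1.52475082e+00,  8.63056282e-06,
        1.27535018e+00, -1.46006368e-01]), 'dq': array([ 9.86983794e-04, -3.46104335e-03, -6.82300394e-04,  1.49633116e-03,
       -4.52414845e-04,  1.93299674e-05]), 'tau': array([ 8.58504045e-04, -4.31467223e+01, -2.44353944e+01,  7.17799086e-02,
        5.37667447e-02, -8.52254766e-05]), 'tool_pos': array([ 133.85930448, -507.37134967,  226.21500127]), 'tcp_rot': array([-3.14052294e+00, -1.65646807e-04,  2.57832573e-01]), 'contact_force': array([-0.65747051, -0.47513043, -0.09650619]), 'moment': array([ 0.01516028, -0.00742081,  0.00510678]), 'grip_width': 91.85838039364309}
```

View pics/scene0.png

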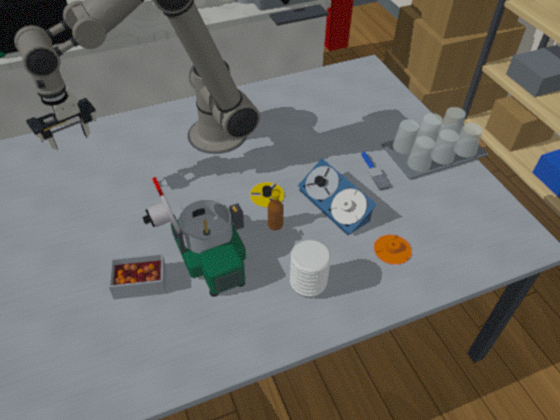

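View pics/top0.png

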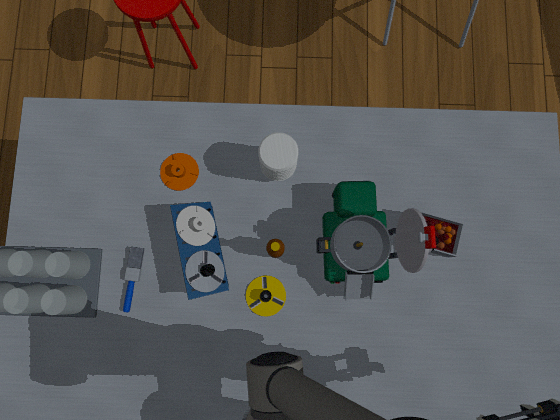

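View pics/wrist0.png

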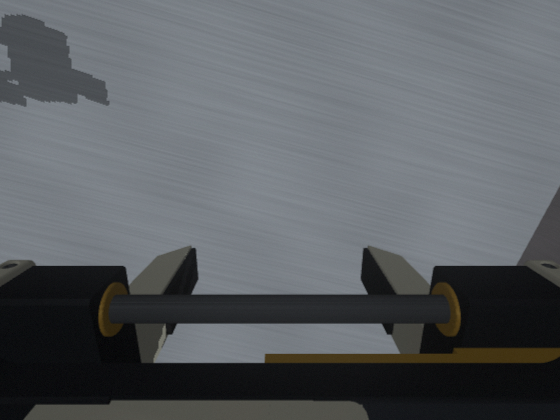

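The scene: the white ejector is at top (198,225) and the steel cutter at (206,270), both on the blue stand. The look-alikes are the orange disc at (179,171) and the yellow disc at (265,296). The spindle is at (358,244), the lid tab at (431,237) and the syrup bottle at (275,247). Next I crop in close and measure.

```bash
python3 - <<'E'
from h import *
d=np.load('pics/top0.npz');W=d['W'];im=d['img']
a=cv2.resize(im[190:310,140:260],None,fx=5,fy=5,interpolation=cv2.INTER_CUBIC)
b=cv2.resize(im[170:310,310:470],None,fx=5,fy=5,interpolation=cv2.INTER_CUBIC)
cv2.imwrite('pics/a.png',a);cv2.imwrite('pics/b.png',b[:600])
for n,(u,v) in dict(ejhub=(198,225),cuthub=(206,270),org=(179,171),yel=(265,296),sp=(358,244),tab=(431,237),catch=(323,245),syr=(275,247),bowl=(279,150)).items(): print(n,W[v,u].round(1))
E
```

```text
ejhub [573.9 256.9  57.2]
cuthub [445.7 220.9  89.6]
org [738.4 328.2  33.2]
yel [374.   57.9   0. ]
sp [ 527.2 -193.7  124.4]
tab [ 530.8 -308.5  344.8]
catch [520.4 -96.4 145.3]
syr [511.1  31.  150.9]
bowl [773.5  28.  159.8]
```

View pics/a.png

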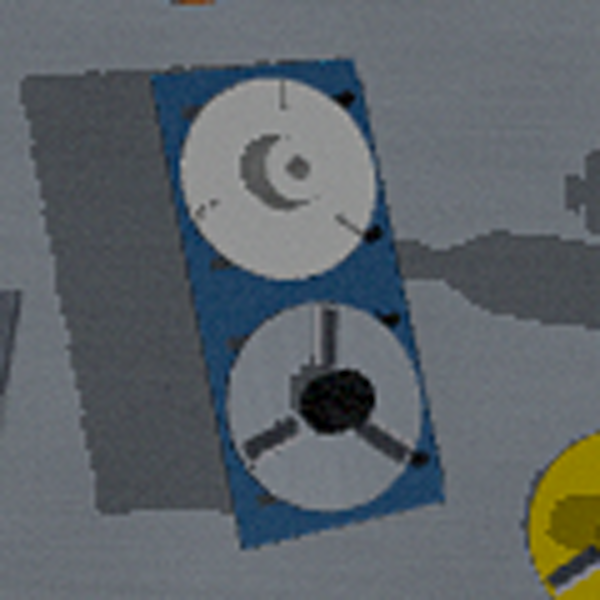

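View pics/b.png

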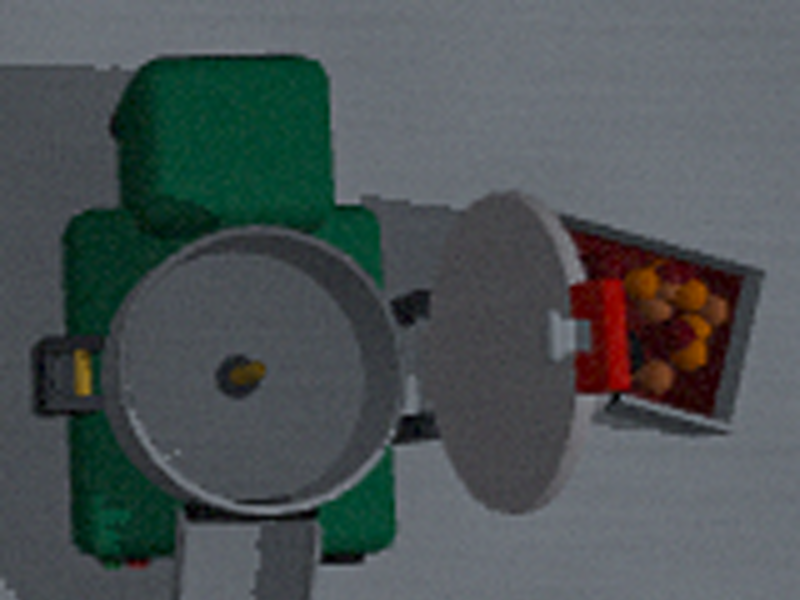

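The close crop shows the white, ribbed ejector at crop (279,178) and the steel disc with the black hub at (325,405). Neither is orange or yellow, so these are the right two. Next I fit the geometry.

```bash
python3 - <<'E'
from h import *
def fitplane(P):
    for _ in range(5):
        c=P.mean(0);n=np.linalg.svd(P-c)[2][2];r=(P-c)@n;P=P[abs(r)<max(2.5*r.std(),.8)]
    return c,n*np.sign(n[2]),r.std(),len(P)
def circ(p):
    A=np.c_[2*p,np.ones(len(p))];s=np.linalg.lstsq(A,(p**2).sum(1),rcond=None)[0];return s[:2],np.sqrt(s[2]+s[:2]@s[:2])
for name in ['top0','scene0']:
    d=np.load(f'pics/{name}.npz');W=d['W'];hsv=cv2.cvtColor(d['img'],cv2.COLOR_BGR2HSV)
    X,Y,Z=W[...,0],W[...,1],W[...,2]
    blue=(hsv[...,0]>95)&(hsv[...,0]<115)&(hsv[...,1]>150)&(X>350)&(X<700)&(Y>150)&(Y<340)&(Z>12)
    P=W[blue]; c,n,s,N=fitplane(P);print(name,'stand',c.round(1),n.round(3),s,N,'tilt',np.degrees(np.arccos(n[2])),'az',np.degrees(np.arctan2(n[1],n[0])))
    # disc: points above stand plane
    ax=np.array([n[0],n[1],0]);ax/=np.linalg.norm(ax);  yv=np.cross([0,0,1],-ax); uv=np.cross(yv,n) # stand x = -ax
    reg=(X>350)&(X<680)&(Y>150)&(Y<340)&(Z>12)
    Q=W[reg]; h=(Q-c)@n; a=(Q-c)@yv; b=(Q-c)@uv
    pl=abs(h)<3
    print(' uv',uv.round(3),'y',yv.round(3),'stand extents a',np.percentile(a[pl],[.5,99.5]),'b',np.percentile(b[pl],[.5,99.5]))
    print(' hist h',np.histogram(h,bins=np.arange(-4,60,4))[0])
    for lab in (-1,1):
        m=(a*lab>0)
        for lo,hi,t in ((8,20,'plate'),(30,52,'hubtop')):
            k=m&(h>lo)&(h<hi)
            if k.sum()>8:
                ce=(np.percentile(a[k],[1,99]).mean(),np.percentile(b[k],[1,99]).mean())
                print(' ',lab,t,k.sum(),'h med',np.median(h[k]),'ext a',np.percentile(a[k],[1,99]).round(1),'b',np.percentile(b[k],[1,99]).round(1),'ctr',(c+ce[0]*yv+ce[1]*uv+np.median(h[k])*n).round(1))
    # shaver rim
    reg=(X>420)&(X<640)&(Y<-80)&(Y>-310)&(abs(Z-152)<2.5)
    p=W[reg][:,:2]
    for _ in range(6):
        ce,r=circ(p); e=np.hypot(*(p-ce).T)-r; p=p[abs(e)<7]
    print(' rim',ce,r,len(p))
    br=(hsv[...,0]>15)&(hsv[...,0]<30)&(hsv[...,1]>100)&(np.hypot(X-ce[0],Y-ce[1])<30)&(Z>90)
    print(' brass',W[br].mean(0),W[br][:,2].max(),br.sum())
    red=((hsv[...,0]<6)|(hsv[...,0]>175))&(hsv[...,1]>180)&(Z>250)&(Y<-150)&(Y>-360)&(X>440)&(X<620)
    R=W[red]; print(' tab',red.sum(),R.mean(0),R.min(0),R.max(0))
E
```

```text
top0 stand [502.5 254.6  61.8] [ 0.144 -0.554  0.82 ] 1.787517255893975 1033 tilt 34.94123307321853 az -75.45550315202485
 uv [-0.206  0.793  0.573] y [-0.968 -0.251  0.   ] stand extents a [-137.6100345   130.52020415] b [-72.40054039  54.79839085]
 hist h [ 674 1603 1124  110   21   22   20   80  112   42    1    0    0    0
    0]
  -1 plate 91 h med 10.094296129453523 ext a [-121.7  -20.4] b [-60.2  45.7] ctr [574.2 261.1  65.9]
  -1 hubtop 20 h med 30.865754264857344 ext a [-87.5 -53.8] b [-25.4   6.2] ctr [577.4 247.7  81.6]
  1 plate 62 h med 9.744787889999184 ext a [ 13.3 108. ] b [-62.1  41.4] ctr [447.4 225.8  63.8]
  1 hubtop 76 h med 32.22431392752364 ext a [48.3 79.5] b [-23.4   6.1] ctr [447.1 213.9  83.2]
 rim [ 527.21722406 -198.79276812] 74.01410246828529 280
 brass [ 526.81357131 -196.7204469   125.35138976] 145.322985133648 20
 tab 196 [ 532.42027863 -309.38137226  337.3247919 ] [ 509.20984529 -318.97137166  315.85763987] [ 556.435958   -302.35402492  347.51991351]
scene0 stand [477.  238.2  50.3] [ 0.148 -0.553  0.82 ] 4.0244174603874034 77 tilt 34.90972651783038 
[... 182 characters left out ...]
  29  37  72  43  13   1   0   0   0]
  -1 plate 369 h med 10.058965032844469 ext a [-170.4   -2.3] b [-50.5  64. ] ctr [560.5 260.4  62.4]
  -1 hubtop 47 h med 31.96008933086892 ext a [-122.5  -85.3] b [-10.5  23.3] ctr [580.8 252.6  80.1]
  1 plate 149 h med 9.724585730159685 ext a [ 1.3 85.9] b [-47.8  65.5] ctr [434.5 228.6  63.3]
  1 hubtop 52 h med 33.10817740432475 ext a [15.8 49.9] b [-7.4 22.2] ctr [448.7 217.3  81.6]
 rim [ 529.55875478 -196.93207916] 74.31728164817112 141
 brass [ 531.13372385 -197.32913993  114.80686546] 141.31500355922958 28
 tab 51 [ 540.45941293 -310.14169111  337.20138922] [ 508.94657785 -315.19254205  318.86652815] [ 561.5587691  -305.55047777  344.31578423]
```

```bash
cat >> h.py <<'E'
def rotto(zdir,ydir,o=None):
    o=o or bot.get_obs(); R0=Ro.from_euler('xyz',o['tcp_rot']).as_matrix()
    z=np.array(zdir,float);z/=np.linalg.norm(z);y=np.array(ydir,float);y-=z*(y@z);y/=np.linalg.norm(y)
    best=None
    for s in (1,-1):
        R=np.c_[np.cross(s*y,z),s*y,z]; rv=Ro.from_matrix(R@R0.T).as_rotvec(degrees=True); print(s,rv.round(2), Ro.from_matrix(R).as_euler('xyz').round(3))
E
python3 - <<'E'
from h import *
print(bot.get_obs()['tool_pos']); rotto([-.145,.5535,-.82],[.967,.254,0])
print(bot.capture('wrist')['T_tool_cam'])
E
```

```text
[ 133.85930448 -507.37134967  226.21500127]
1 [ 33.34 -19.55  86.88] [ 3.141 -0.609  1.828]
-1 [ 19.45  33.43 -86.99] [-3.141  0.609 -1.314]
[[ 1.56077691e-04 -9.52704752e-01 -3.03897401e-01  8.16901924e+01]
 [ 9.99998296e-01  7.07720536e-04 -1.70508629e-03 -7.24844154e-02]
 [ 1.83951825e-03 -3.03896617e-01  9.52703239e-01 -1.56845431e+02]
 [ 0.00000000e+00  0.00000000e+00  0.00000000e+00  1.00000000e+00]]
```

>>> servo_tool(
  angular=[
    [0,0,40],
    [0,0,40],
    [0,0,40],
    [0,0,60],
    [0,0,80],
    [0,0,80],
    [0,0,80],
    [0,0,80],
    [0,0,80],
    [0,0,80],
  ],
  slide=[
    [200,350,70],
    [200,350,70],
    [200,350,70],
    [200,350,70],
    [200,350,70],
    [200,350,70],
    [200,350,70],
    [200,350,70],
    [300,500,70],
    [300,500,70],
  ],
  grip=[1,1,1,1,1,1,1,1,1,1],
)

```text
time: 1.03
tool_pos: [342.1, -150.5, 288.6]
tcp_rot: [3.14, 0.001, 1.513]
contact_force: [0.3, -0.2, -0.1]
grip_width: 91.4
```

```bash
python3 - <<'E'
from h import *
print(bot.get_obs()['tool_pos'],bot.get_obs()['joint_positions']); rotto([-.145,.5535,-.82],[.967,.254,0])
E
```

```text
[ 342.10264762 -150.505425    288.61776729] [-6.20360461e-01  5.99225152e-03  1.76867807e+00  3.98973800e-05
  1.36536795e+00 -5.63017869e-01]
1 [34.91  3.55 17.46] [ 3.141 -0.609  1.828]
-1 [  -4.78   49.1  -155.21] [-3.141  0.609 -1.314]
```

>>> servo_tool(
  angular=[
    [0,0,5],
    [0,0,10],
    [5,0,17],
    [10,1,17.5],
    [17,2,17.5],
    [24,2.5,17.5],
    [30,3,17.5],
    [34.9,3.5,17.5],
    [34.9,3.5,17.5],
    [34.9,3.5,17.5],
  ],
  slide=[
    [180,230,0],
    [180,230,0],
    [180,230,0],
    [180,230,0],
    [180,230,0],
    [180,230,0],
    [180,230,0],
    [240,310,-60],
    [253,340,-118],
    [253,340,-118],
  ],
  grip=[1,1,1,1,1,1,0.3,0.3,0.3,0.3],
)

```text
time: 1.87
tool_pos: [575.6, 156.0, 205.5]
tcp_rot: [-3.137, -0.61, 1.82]
contact_force: [0.3, -1.0, -0.0]
grip_width: 69.6
```

>>> servo_tool(
  angular=[
    [0,0,0],
    [0,0,0],
  ],
  slide=[
    [10,20,-20],
    [10,20,-20],
  ],
  grip=[0.3,0.3],
)

```text
time: 2.03
tool_pos: [582.9, 179.1, 182.4]
tcp_rot: [-3.128, -0.613, 1.819]
contact_force: [-1.5, -1.7, -0.5]
grip_width: 60.5
```

```bash
python3 - <<'E'
from h import *
o,c=cap('wrist');save('w1',o,c);print(o['tool_pos'],o['tcp_rot'],o['joint_positions'],o['grip_width'])
E
```

```text
[582.89184576 179.07738237 182.41008928] [-3.12828693 -0.61284836  1.81943885] [-0.11674676  0.62462787  1.34703057  0.56593462  1.45200498 -0.52021718] 60.49842238683143
```

View pics/w1.png

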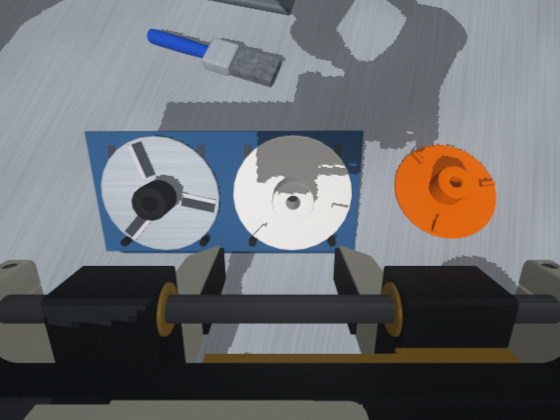

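```bash
cat >> h.py <<'E'
def plane(P):
    for _ in range(6):
        c=P.mean(0);n=np.linalg.svd(P-c)[2][2];r=(P-c)@n;P=P[abs(r)<max(2*r.std(),.8)]
    return c,n*np.sign(n[2]),r.std(),len(P)
def ray(o,c,u,v):
    f,cx,cy=K(c);R,t=ext(o,c);d=R.T@np.array([(u-cx)/f,(v-cy)/f,1]);return -R.T@t,d
def hit(o,c,u,v,p0,n):
    C,d=ray(o,c,u,v);return C+d*(((p0-C)@n)/(d@n))
E
python3 - <<'E'
from h import *
o,c=cap('wrist'); W=pts(o,c); hsv=cv2.cvtColor(c['img'],cv2.COLOR_BGR2HSV)
yy,xx=np.mgrid[:420,:560]
bl=(hsv[...,0]>95)&(hsv[...,0]<115)&(hsv[...,1]>150)&(yy>125)&(yy<255)&(xx>80)&(xx<370)
b=plane(W[bl]);print('blue',[np.round(q,3) for q in b])
def disc(cx,cy,rin,rout,name,hh,uv):
    m=(((xx-cx)/1.0)**2+(yy-cy)**2<rout**2)&((xx-cx)**2+(yy-cy)**2>rin**2)&~bl&np.isfinite(W[...,0])
    p=plane(W[m]);print(name,[np.round(q,3) for q in p],'above blue',(p[0]-b[0])@b[1])
    n=p[1]; top=hit(o,c,*uv,p[0]+n*(hh-4),n);print('  hub top ctr',top.round(1),'origin',(top-hh*n).round(1))
    return m
disc(293,193,28,52,'ej',28,(293,201)); disc(160,193,30,52,'cut',32,(151.5,200))
im=c['img']; cv2.imwrite('pics/w1c.png',cv2.resize(im[125:260,85:370],None,fx=2.8,fy=2.8,interpolation=cv2.INTER_CUBIC))
print(W[201,293],W[188,293],W[210,285],W[192,150])
E
```

```text
Traceback (most recent call last):
  File "h.py", line 30, in plane
    c=P.mean(0);n=np.linalg.svd(P-c)[2][2];r=(P-c)@n;P=P[abs(r)<max(2*r.std(),.8)]
                  ~~~~~~~~~~~~~^^^^^
numpy.linalg.LinAlgError: SVD did not converge
```

```bash
sed -i 's/^def plane(P):/def plane(P):\n    P=P[np.isfinite(P[:,0])];/' h.py
cat > m.py <<'E'
from h import *
o,c=cap('wrist'); print(o['time'],o['tool_pos']);W=pts(o,c); hsv=cv2.cvtColor(c['img'],cv2.COLOR_BGR2HSV)
yy,xx=np.mgrid[:420,:560]
bl=(hsv[...,0]>95)&(hsv[...,0]<115)&(hsv[...,1]>150)&(yy>125)&(yy<255)&(xx>80)&(xx<370)
b=plane(W[bl]);print('blue',[np.round(q,3) for q in b])
def disc(cx,cy,rin,rout,name,hh,uv):
    m=(((xx-cx)/1.0)**2+(yy-cy)**2<rout**2)&((xx-cx)**2+(yy-cy)**2>rin**2)&~bl&np.isfinite(W[...,0])
    p=plane(W[m]);print(name,[np.round(q,3) for q in p],'above blue',(p[0]-b[0])@b[1])
    n=p[1]; top=hit(o,c,*uv,p[0]+n*(hh-4),n);print('  hub top ctr',top.round(1),'origin',(top-hh*n).round(1))
    return m
disc(293,193,28,52,'ej',28,(293,201)); disc(160,193,30,52,'cut',32,(151.5,200))
im=c['img']; cv2.imwrite('pics/w1c.png',cv2.resize(im[125:260,85:370],None,fx=2.8,fy=2.8,interpolation=cv2.INTER_CUBIC))
print(W[201,293],W[188,293],W[210,285],W[192,150])
E
python3 m.py
```

```text
2.1333 [583.74326401 176.28159058 186.77844828]
blue [array([475.163, 251.425,  61.862]), array([ 0.145, -0.556,  0.818]), np.float64(0.535), np.int64(2507)]
ej [array([573.816, 264.55 ,  58.195]), array([ 0.145, -0.557,  0.818]), np.float64(0.523), np.int64(5080)] above blue 3.9952322357769767
  hub top ctr [576.5 250.6  77.5] origin [572.4 266.2  54.7]
cut [array([441.451, 230.311,  58.396]), array([ 0.144, -0.556,  0.818]), np.float64(0.549), np.int64(4773)] above blue 4.027121441393149
  hub top ctr [447.5 216.6  82.2] origin [442.9 234.4  56. ]
[575.53515425 257.5974888   56.7954523 ] [573.68682345 260.96311471  84.03202712] [571.03749248 241.30441644  73.08221925] [445.41757577 222.6819241   86.55453114]
```

View pics/w1c.png

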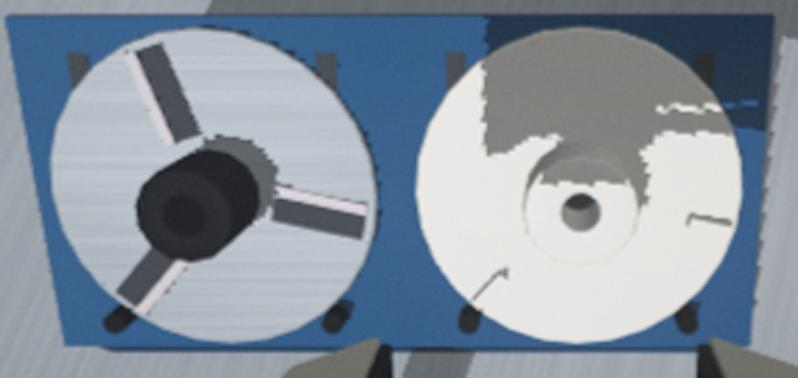

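```bash
sed -i "s/(293,201))/(292.1,200.4))/; s/(151.5,200))/(150.7,201.8))/" m.py; cat >> m.py <<'E'
n=np.array([.145,-.5565,.818]); n/=np.linalg.norm(n)
y=np.array([.968,.2515,0]);x=np.cross(y,-n); print('x',x)
y2=np.cos(np.radians(20))*y+np.sin(np.radians(20))*x
rotto(-n,y2); 
E
python3 m.py
```

```text
2.1833 [584.27376331 175.48913805 188.06551623]
blue [array([473.723, 251.372,  62.035]), array([ 0.145, -0.557,  0.818]), np.float64(0.569), np.int64(2435)]
ej [array([574.505, 264.165,  57.806]), array([ 0.145, -0.557,  0.818]), np.float64(0.535), np.int64(5101)] above blue 3.992376755500513
  hub top ctr [576.3 250.6  77.6] origin [572.3 266.1  54.7]
cut [array([441.893, 230.071,  58.155]), array([ 0.144, -0.557,  0.818]), np.float64(0.563), np.int64(4786)] above blue 4.078328765731817
  hub top ctr [447.1 214.6  80.9] origin [442.5 232.4  54.7]
[576.52777459 256.40272225  59.15623478] [574.47816752 260.79241144  83.60965405] [571.78701428 241.15851239  72.12106373] [445.73923561 222.27214495  86.51444673]
x [-0.20574333  0.79188686  0.57520516]
1 [  3.12 -11.11  16.48] [ 2.906 -0.571  2.244]
-1 [ -23.07   88.76 -130.97] [-2.906  0.571 -0.898]
```

>>> servo_tool(
  angular=[
    [1,-4,6],
    [2,-8,12],
    [3.1,-11.1,16.5],
    [3.1,-11.1,16.5],
    [3.1,-11.1,16.5],
    [3.1,-11.1,16.5],
  ],
  slide=[
    [0,10,-15],
    [-1,25,-35],
    [-2,40,-60],
    [-3,57,-84],
    [-3,57,-84],
    [-3,57,-84],
  ],
  grip=[0.13,0.13,0.13,0.13,0.13,0.13],
)

```text
time: 2.73
tool_pos: [581.2, 232.2, 104.5]
tcp_rot: [2.908, -0.572, 2.243]
contact_force: [-0.0, -0.4, 0.7]
grip_width: 51.9
```

```bash
cat > q.py <<'E'
from h import *
import sys
o,c=cap('wrist');save(sys.argv[1],o,c);print(o['time'],o['tool_pos'].round(2),o['tcp_rot'].round(4),o['contact_force'].round(1),round(o['grip_width'],1))
print('joints',o['joint_positions'].round(2))
E
cat > t.py <<'E'
from h import *
n=np.array([.145,-.5565,.818]); n/=np.linalg.norm(n)
y=np.array([.968,.2515,0]);x=np.cross(y,-n)
def tgt(org,h,th):
    o=bot.get_obs(); p=np.array(org)+h*n; print('target',p.round(1),'slide',(p-o['tool_pos']).round(1))
    rotto(-n,np.cos(np.radians(th))*y+np.sin(np.radians(th))*x,o)
E
python3 q.py w2; python3 -c "
from t import *
tgt((572.3,266.1,54.7),8,20)"
```

```text
2.7333 [581.22 232.19 104.45] [ 2.9085 -0.5719  2.2429] [-0.  -0.4  0.7] 51.9
joints [-0.03  0.71  1.43  0.61  1.27 -0.9 ]
target [573.5 261.6  61.2] slide [ -8.8  29.9 -44.3]
1 [0.04 0.03 0.01] [ 2.906 -0.571  2.244]
-1 [  26.06 -100.13  147.29] [-2.906  0.571 -0.898]
```

View pics/w2.png

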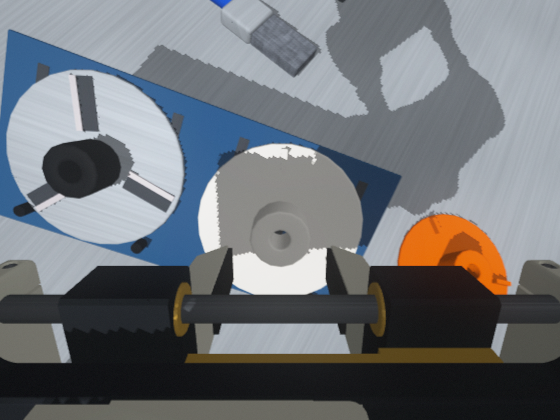

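>>> servo_tool(
  angular=[
    [0,0,0],
    [0,0,0],
    [0,0,0],
    [0,0,0],
    [0,0,0],
    [0,0,0],
  ],
  slide=[
    [-2.5,9.5,-14],
    [-5,19,-28],
    [-6.7,25,-37],
    [-7.8,29.2,-43],
    [-7.8,29.2,-43],
    [-7.8,29.2,-43],
  ],
  grip=[0.13,0.13,0.13,0.13,0.13,0.13],
)

```text
time: 3.28
tool_pos: [574.1, 261.6, 61.6]
tcp_rot: [2.907, -0.571, 2.244]
contact_force: [0.3, -0.0, 0.9]
grip_width: 51.8
```

```bash
python3 q.py w3; python3 -c "
from t import *
tgt((572.3,266.1,54.7),8,20)"
```

```text
3.2833 [574.12 261.61  61.55] [ 2.9069 -0.5711  2.2438] [ 0.3 -0.   0.9] 51.8
joints [ 0.01  0.76  1.47  0.65  1.17 -0.93]
target [573.5 261.6  61.2] slide [-0.9  0.1 -0.5]
1 [ 0.03 -0.01 -0.02] [ 2.906 -0.571  2.244]
-1 [  26.13 -100.13  147.27] [-2.906  0.571 -0.898]
```

View pics/w3.png

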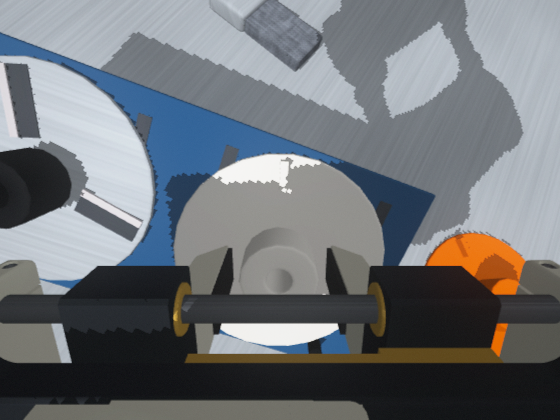

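The hub sits between the pads, with the bore visible at (280,278). Closing now.

>>> servo_tool(
  angular=[
    [0,0,0],
    [0,0,0],
    [0,0,0],
    [0,0,0],
    [0,0,0],
  ],
  slide=[
    [0,0,0],
    [0,0,0],
    [0,0,0],
    [0,0,0],
    [0,0,0],
  ],
  grip=[-0.5,-0.5,-0.5,-0.5,-0.5],
)

```text
time: 3.75
tool_pos: [574.0, 261.6, 61.3]
tcp_rot: [2.907, -0.571, 2.244]
contact_force: [0.7, -4.1, 4.5]
grip_width: 39.0
```

```bash
python3 q.py w4; python3 - <<'E'
from h import *
im=cv2.imread('pics/w4.png');cv2.imwrite('pics/w4c.png',cv2.resize(im[210:330,180:380],None,fx=4,fy=4))
E
```

```text
3.75 [574.04 261.62  61.31] [ 2.9071 -0.5711  2.2435] [ 0.7 -4.1  4.5] 39.0
joints [ 0.01  0.76  1.47  0.65  1.17 -0.93]
```

View pics/w4c.png

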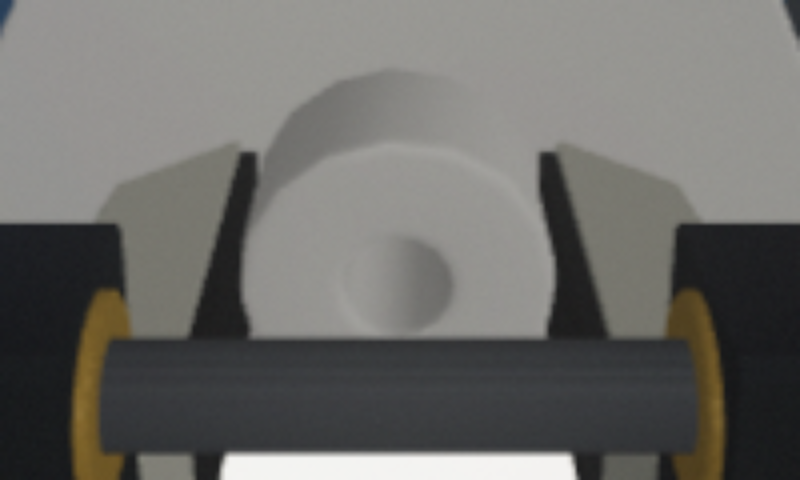

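```bash
python3 - <<'E'
from h import *
c=bot.capture('wrist');f,cx,cy=K(c);T=c['T_tool_cam']
d=np.load('pics/w4.npz');W=d['W'];o=bot.get_obs();R=Ro.from_euler('xyz',o['tcp_rot']).as_matrix()
L=(W-o['tool_pos'])@R
def h(u,v,z):
    D=T[:3,:3]@[(u-cx)/f,(v-cy)/f,1];C=T[:3,3];return C+D*((z-C[2])/D[2])
print('bore',h(279.5,281.2,-20)); print('hub top depth pts',L[255:292:6,262],L[255,297],L[270,262]); print('plate',L[180:225:10,280])
E
```

```text
bore [  1.26183654  -0.75545663 -20.        ]
hub top depth pts [[ 15.18125448  -9.16936699 -19.44564181]
 [ 11.98084259  -9.22330588 -19.42707994]
 [  9.4508777   -9.1973919  -20.7420258 ]
 [  5.36093317  -9.34342682 -19.22284022]
 [  2.15506349  -9.38628674 -19.42091166]
 [ -1.47620883  -9.46950149 -18.97287549]
 [ -4.80257391  -9.51734424 -19.11299232]] [ 15.47777803   7.60082141 -20.0630458 ] [  7.12692402  -9.30272479 -19.4452391 ]
plate [[47.90537597 -0.49386332 -1.24850184]
 [42.57627426 -0.48876669 -0.70358211]
 [35.83920697 -0.46999687  4.24852232]
 [30.59918943 -0.46968481  3.15904242]
 [24.59737952 -0.46300568  4.09755697]]
```

```bash
python3 - <<'E'
from h import *
rotto([0,0,-1],[np.cos(np.radians(3.5)),np.sin(np.radians(3.5)),0])
E
```

```text
1 [-35.5    0.53 -30.1 ] [3.142 0.    1.632]
-1 [ -0.69 -46.88 142.9 ] [ 3.142  0.    -1.51 ]
```

>>> servo_tool(
  angular=[
    [0,0,0],
    [0,0,0],
    [0,0,0],
    [0,0,0],
    [0,0,0],
    [0,0,0],
    [0,0,0],
    [0,0,0],
  ],
  slide=[
    [1,-4,6],
    [3,-12,18],
    [6,-23,34],
    [9,-33,49],
    [9,-45,80],
    [9,-55,115],
    [9,-60,150],
    [9,-60,165],
  ],
  grip=[-0.5,-0.5,-0.5,-0.5,-0.5,-0.5,-0.5,-0.5],
)

```text
time: 4.52
tool_pos: [583.8, 200.8, 230.3]
tcp_rot: [2.903, -0.568, 2.245]
contact_force: [1.0, 1.2, -0.1]
grip_width: 38.8
```

>>> servo_tool(
  angular=[
    [-4,0,-3.5],
    [-8,0,-7],
    [-13,0.2,-11],
    [-18,0.3,-15],
    [-22,0.3,-19],
    [-26,0.4,-23],
    [-30,0.4,-26],
    [-35.5,0.5,-30.1],
    [-35.5,0.5,-30.1],
    [-35.5,0.5,-30.1],
  ],
  slide=[
    [-10,-20,0],
    [-24,-60,0],
    [-38,-100,0],
    [-53,-138,0],
    [-68,-176,0],
    [-83,-214,0],
    [-98,-252,0],
    [-113,-290,0],
    [-128,-328,-5],
    [-143,-366,-15],
  ],
  grip=[-0.5,-0.5,-0.5,-0.5,-0.5,-0.5,-0.5,-0.5,-0.5,-0.5],
)

```text
time: 5.35
tool_pos: [439.2, -164.3, 211.9]
tcp_rot: [3.14, 0.001, 1.634]
contact_force: [2.0, -0.7, -2.1]
grip_width: 38.7
```

>>> servo_tool(
  angular=[
    [0,0,0],
    [0,0,0],
    [0,0,0],
    [0,0,0],
    [0,0,0],
    [0,0,0],
  ],
  slide=[
    [-6,-17,-3],
    [-12,-33,-6],
    [-12,-33,-6],
    [-12,-33,-6],
    [-12,-33,-6],
    [-12,-33,-6],
  ],
  grip=[-0.5,-0.5,-0.5,-0.5,-0.5,-0.5],
)

```text
time: 5.85
tool_pos: [428.0, -195.8, 205.0]
tcp_rot: [-3.141, -0.001, 1.633]
contact_force: [0.0, 0.6, -2.1]
grip_width: 38.6
```

```bash
python3 q.py w5; python3 - <<'E'
from h import *
rotto([0,0,-1],[np.cos(np.radians(3.5)),np.sin(np.radians(3.5)),0])
E
```

```text
5.85 [ 428.01 -195.77  204.99] [-3.1412e+00 -8.0000e-04  1.6328e+00] [ 0.   0.6 -2.1] 38.6
joints [-0.59  0.26  1.7   0.    1.18 -0.65]
1 [-0.04 -0.02 -0.07] [3.142 0.    1.632]
-1 [ 3.0000e-02 -6.0000e-02  1.7993e+02] [ 3.142  0.    -1.51 ]
```

View pics/w5.png

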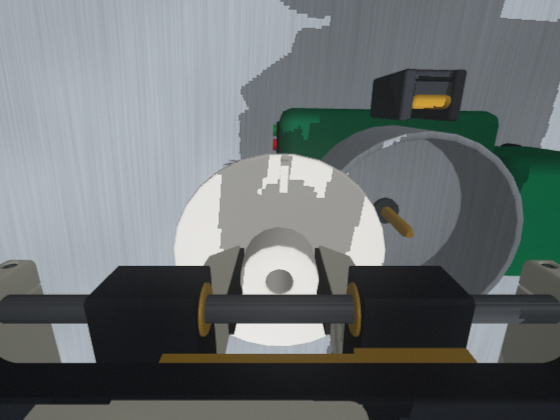

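Spindle tip is visible at about (409,232) and the bore at about (280,281). Enlarging.

```bash
python3 - <<'E'
from h import *
im=cv2.imread('pics/w5.png');a=cv2.resize(im[180:260,350:450],None,fx=6,fy=6,interpolation=cv2.INTER_CUBIC);cv2.imwrite('pics/w5a.png',a)
b=cv2.resize(im[220:320,215:345],None,fx=6,fy=6,interpolation=cv2.INTER_CUBIC);cv2.imwrite('pics/w5b.png',b)
E
```

```text
(no output)
```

View pics/w5a.png

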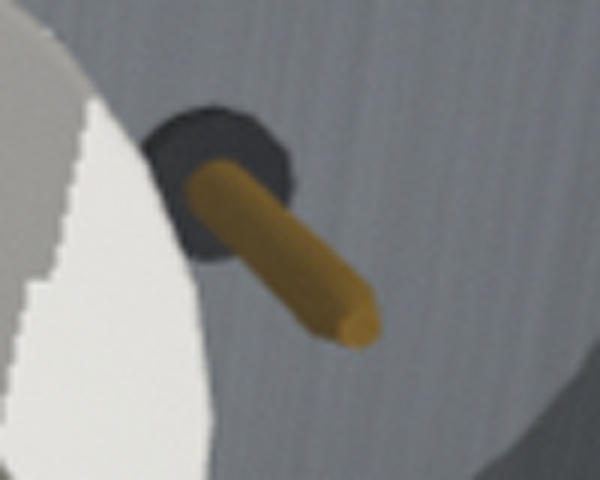

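View pics/w5b.png

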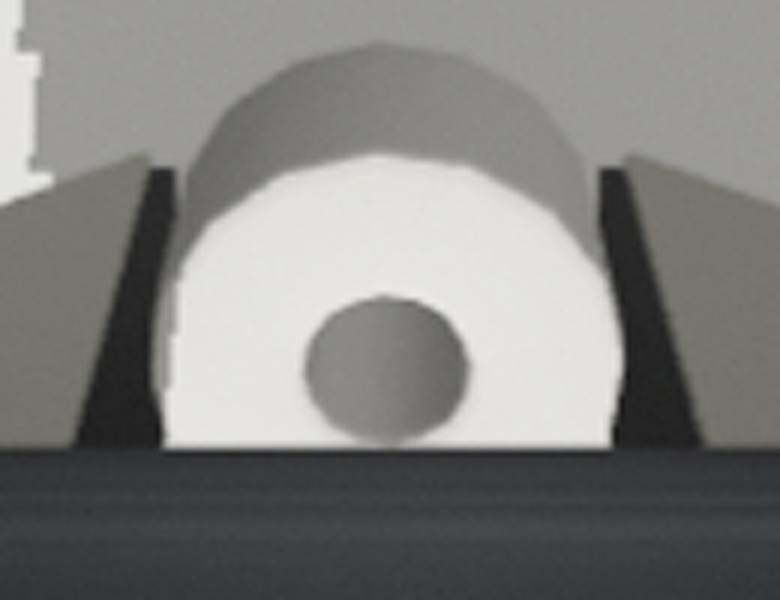

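```bash
python3 - <<'E'
from h import *
o=bot.get_obs();c=bot.capture('wrist')
o['tool_pos']=np.array([428.01,-195.77,204.99]);o['tcp_rot']=np.array([-3.1412,-.0008,1.6328])
e=np.array([0,0,1.])
tip=hit(o,c,409.9,234.1,e*142,e); sh=hit(o,c,386,210.1,e*86,e)
bore=hit(o,c,279.1,281.3,e*(205+19.7),e)
print('tip',tip,'shoulder',sh,'bore',bore,'bore-tcp',bore-o['tool_pos'])
print('slide',tip-bore)
W=np.load('pics/w5.npz')['W']
X,Y,Z=W[...,0],W[...,1],W[...,2]
m=(abs(Z-152)<2)&(np.hypot(X-528,Y+197)<82)&(np.hypot(X-528,Y+197)>66)
p=W[m][:,:2];A=np.c_[2*p,np.ones(len(p))];s=np.linalg.lstsq(A,(p**2).sum(1),rcond=None)[0];print('rim',s[:2],np.sqrt(s[2]+s[:2]@s[:2]),len(p), np.percentile(Z[m],[10,50,90]))
# catch housing top
hv=cv2.cvtColor(cv2.imread('pics/w5.png'),cv2.COLOR_BGR2HSV)
k=(abs(Z-145)<3)&(Y>-120)&(X>470)&(X<580)
print('catch',W[k].mean(0),np.percentile(W[k],[2,98],axis=0),k.sum())
cc=W[k][:,:2].mean(0); v=cc-tip[:2]; print('yaw',np.degrees(np.arctan2(-v[0],v[1])))
print(bot.get_obs()['tool_pos'])
E
```

```text
tip [ 525.457345  -197.1320503  142.       ] shoulder [ 525.41660946 -196.2439012    86.        ] bore [ 427.03412039 -194.5615435   224.7       ] bore-tcp [-0.97587961  1.2084565  19.71      ]
slide [ 98.42322461  -2.5705068  -82.7       ]
rim [ 525.88755737 -197.4551297 ] 73.8242295084251 1708 [150.18994444 150.73268353 151.51351021]
catch [520.99824553 -98.83587709 143.51232359] [[ 501.83443112 -113.57665727  142.09413567]
 [ 540.31663511  -84.63707399  145.24299128]] 2084
yaw 2.5973802703502273
[ 428.04622161 -195.81217592  204.98323561]
```

>>> servo_tool(
  angular=[
    [0,0,0],
    [0,0,0],
    [0,0,0],
    [0,0,0],
    [0,0,0],
    [0,0,0],
    [0,0,0],
    [0,0,0],
  ],
  slide=[
    [33,-0.8,0],
    [66,-1.6,0],
    [98.4,-2.5,0],
    [98.4,-2.5,-22],
    [98.4,-2.5,-42],
    [98.4,-2.5,-46],
    [98.4,-2.5,-46],
    [98.4,-2.5,-46],
  ],
  grip=[-0.5,-0.5,-0.5,-0.5,-0.5,-0.5,-0.5,-0.5],
)

```text
time: 6.62
tool_pos: [526.4, -199.0, 159.5]
tcp_rot: [-3.142, -0.0, 1.632]
contact_force: [-0.2, 0.4, -1.2]
grip_width: 39.0
```

```bash
python3 q.py w6; python3 - <<'E'
from h import *
o,c=cap('top');save('t6',o,c);im=c['img'];cv2.imwrite('pics/t6c.png',cv2.resize(im[170:310,300:440],None,fx=4,fy=4,interpolation=cv2.INTER_CUBIC))
im=cv2.imread('pics/w6.png');cv2.imwrite('pics/w6b.png',cv2.resize(im[220:320,215:345],None,fx=6,fy=6,interpolation=cv2.INTER_CUBIC))
E
```

```text
6.6167 [ 526.35 -198.96  159.54] [-3.1415e+00 -4.0000e-04  1.6322e+00] [-0.2  0.4 -1.2] 39.0
joints [-0.5   0.47  1.52  0.    1.15 -0.56]
```

View pics/w6b.png

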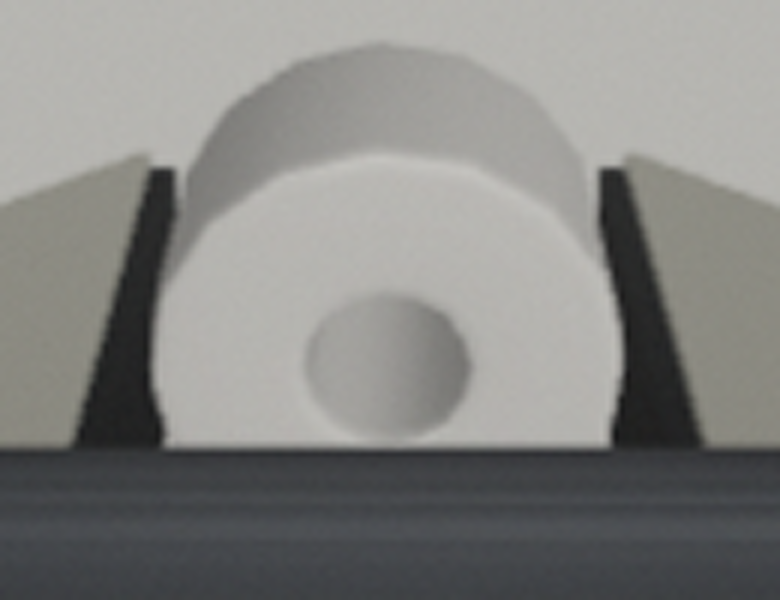

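View pics/t6c.png

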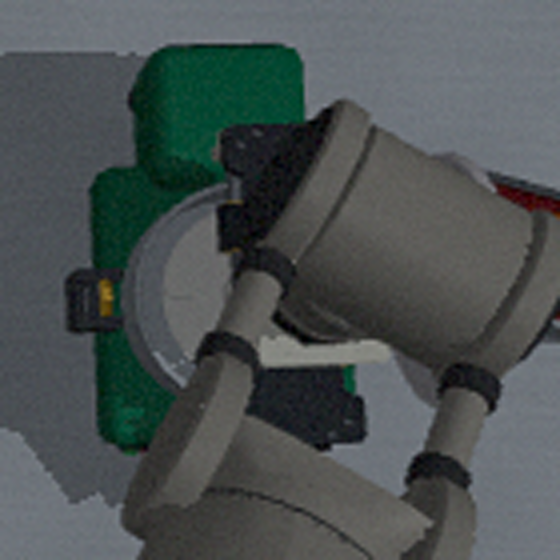

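```bash
python3 - <<'E'
from h import *
W=np.load('pics/t6.npz')['W'];X,Y,Z=W[...,0],W[...,1],W[...,2]
# arm body points in lid area
for lo in range(-360,-200,15):
    m=(X>445)&(X<615)&(Y>lo)&(Y<lo+15)&(Z>160)
    if m.sum(): print(lo,m.sum(),np.percentile(Z[m],[0,10,50,100]).round())
o,c=cap('scene');save('s6',o,c);im=c['img'];cv2.imwrite('pics/s6c.png',cv2.resize(im[60:320,60:320],None,fx=2.3,fy=2.3,interpolation=cv2.INTER_CUBIC))
E
```

```text
-315 17 [275. 283. 293. 303.]
-300 115 [165. 195. 224. 300.]
-270 90 [488. 499. 511. 524.]
-255 265 [267. 503. 520. 528.]
-240 537 [266. 271. 516. 527.]
-225 713 [265. 271. 512. 523.]
-210 640 [266. 270. 511. 524.]
```

View pics/s6c.png

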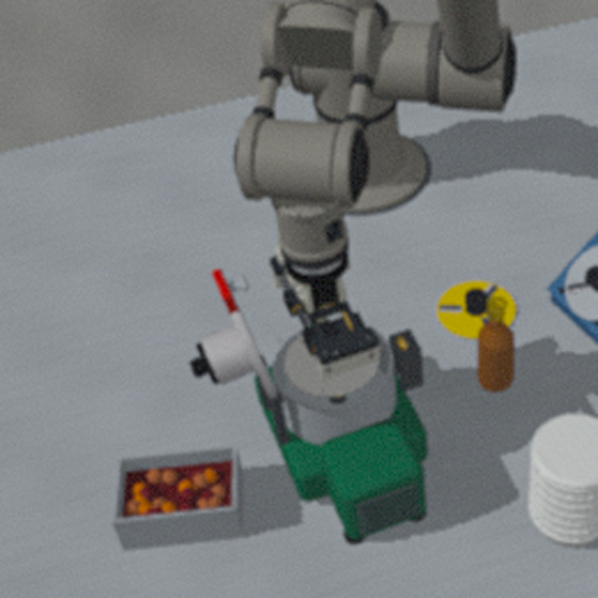

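>>> servo_tool(
  angular=[
    [0,0,0],
    [0,0,0],
    [0,0,0],
    [0,0,0],
    [0,0,0],
  ],
  slide=[
    [0,0,-6],
    [0,0,-12],
    [0,0,-18],
    [0,0,-22],
    [0,0,-22],
  ],
  grip=[-0.5,-0.5,-0.5,-0.5,-0.5],
)

```text
time: 7.18
tool_pos: [525.5, -198.9, 135.5]
tcp_rot: [-3.139, -0.002, 1.632]
contact_force: [0.3, 0.9, -1.7]
grip_width: 38.8
```

```bash
python3 q.py w7; python3 - <<'E'
from h import *
im=cv2.imread('pics/w7.png');cv2.imwrite('pics/w7b.png',cv2.resize(im[220:320,215:345],None,fx=6,fy=6,interpolation=cv2.INTER_CUBIC))
E
```

```text
7.1833 [ 525.46 -198.92  135.48] [-3.1392e+00 -1.8000e-03  1.6316e+00] [ 0.3  0.9 -1.7] 38.8
joints [-0.5   0.5   1.55  0.    1.1  -0.56]
```

View pics/w7b.png

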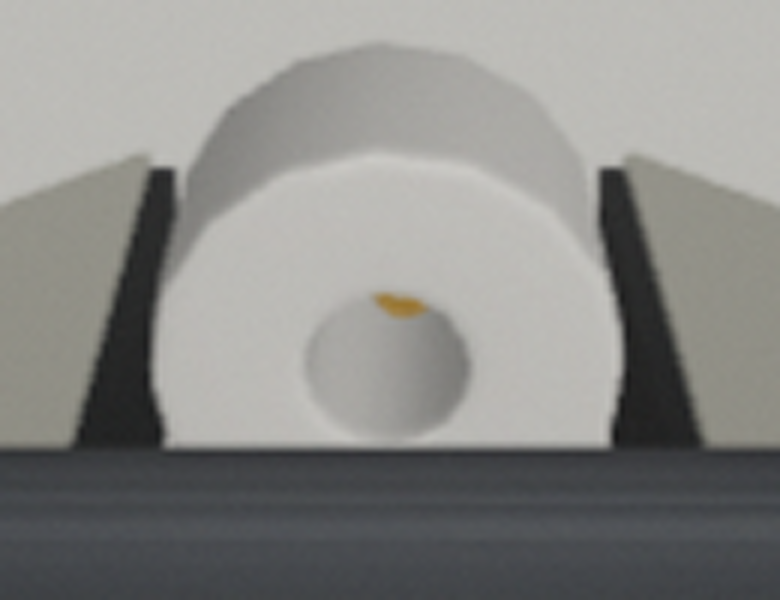

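The brass tip is in the bore (crop (400,303)) and forces are tiny. Going further down.

>>> servo_tool(
  angular=[
    [0,0,0],
    [0,0,0],
    [0,0,0],
    [0,0,0],
    [0,0,0],
  ],
  slide=[
    [0,0,-5],
    [0,0,-10],
    [0,0,-15],
    [0,0,-20],
    [0,0,-20],
  ],
  grip=[-0.5,-0.5,-0.5,-0.5,-0.5],
)

```text
time: 7.65
tool_pos: [525.5, -198.9, 115.5]
tcp_rot: [-3.139, -0.002, 1.632]
contact_force: [-0.7, 0.8, -1.5]
grip_width: 38.8
```

```bash
python3 q.py w8; python3 - <<'E'
from h import *
im=cv2.imread('pics/w8.png');cv2.imwrite('pics/w8b.png',cv2.resize(im[220:320,215:345],None,fx=6,fy=6,interpolation=cv2.INTER_CUBIC))
E
```

```text
7.65 [ 525.47 -198.86  115.49] [-3.1393e+00 -1.7000e-03  1.6317e+00] [-0.7  0.8 -1.5] 38.8
joints [-0.5   0.52  1.57  0.    1.05 -0.56]
```

View pics/w8b.png

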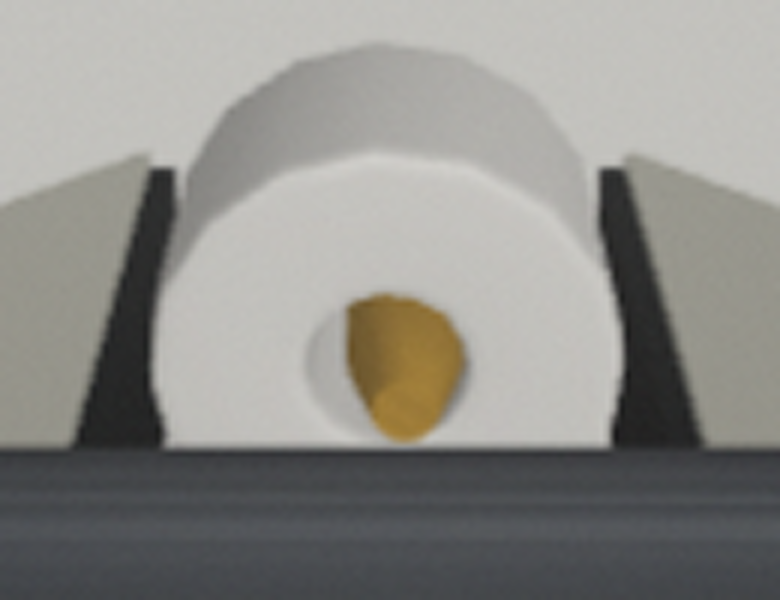

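>>> servo_tool(
  angular=[
    [0,0,0],
    [0,0,0],
    [0,0,0],
    [0,0,0],
    [0,0,0],
    [0,0,0],
  ],
  slide=[
    [1.4,0,0],
    [1.4,0,-5],
    [1.4,0,-10],
    [1.4,0,-15],
    [1.4,0,-18.5],
    [1.4,0,-18.5],
  ],
  grip=[-0.5,-0.5,-0.5,-0.5,-0.5,-0.5],
)

```text
time: 8.2
tool_pos: [526.9, -198.9, 97.2]
tcp_rot: [-3.139, -0.002, 1.632]
contact_force: [0.5, -0.5, -1.4]
grip_width: 38.7
```

```bash
python3 q.py w9; python3 - <<'E'
from h import *
im=cv2.imread('pics/w9.png');cv2.imwrite('pics/w9b.png',cv2.resize(im[220:320,215:345],None,fx=6,fy=6,interpolation=cv2.INTER_CUBIC))
E
```

```text
8.2 [ 526.94 -198.89   97.18] [-3.1395e+00 -1.6000e-03  1.6317e+00] [ 0.5 -0.5 -1.4] 38.7
joints [-0.5   0.54  1.59  0.    1.01 -0.56]
```

View pics/w9b.png

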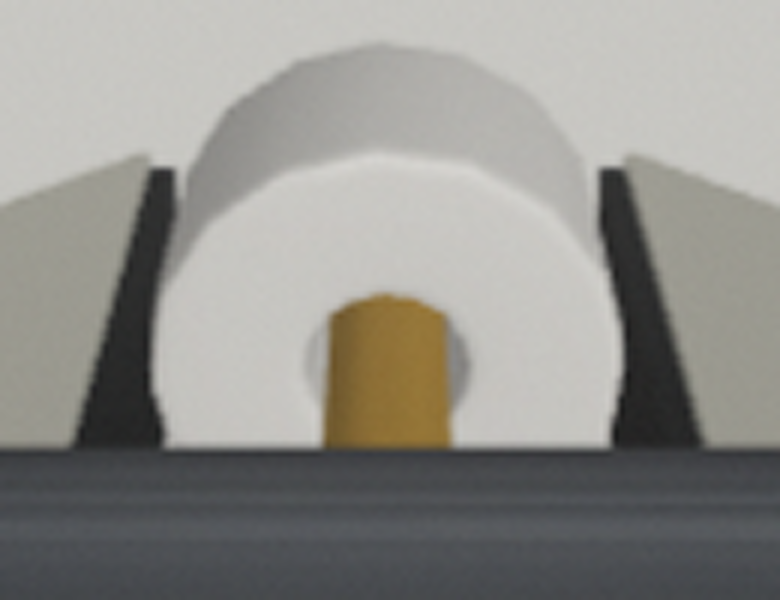

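>>> servo_tool(
  angular=[
    [0,0,0],
    [0,0,0],
    [0,0,0],
    [0,0,0],
  ],
  slide=[
    [0,0,-1],
    [0,0,-2],
    [0,0,-2.7],
    [0,0,-2.7],
  ],
  grip=[-0.5,-0.5,-0.5,-0.5],
)

```text
time: 8.58
tool_pos: [527.5, -199.2, 95.6]
tcp_rot: [-3.141, -0.001, 1.632]
contact_force: [-0.4, -0.7, -0.9]
grip_width: 38.3
```

>>> servo_tool(
  angular=[
    [0,0,0],
    [0,0,0],
    [0,0,0],
  ],
  slide=[
    [0,0,-0.7],
    [0,0,-1.4],
    [0,0,-1.4],
  ],
  grip=[-0.5,-0.5,-0.5],
)

```text
time: 8.83
tool_pos: [527.4, -199.1, 94.1]
tcp_rot: [-3.141, -0.001, 1.632]
contact_force: [0.2, -0.3, -0.1]
grip_width: 38.7
```

```bash
python3 q.py w10; python3 - <<'E'
from h import *
im=cv2.imread('pics/w10.png');cv2.imwrite('pics/w10b.png',cv2.resize(im[220:320,215:345],None,fx=6,fy=6,interpolation=cv2.INTER_CUBIC))
E
```

```text
8.8333 [ 527.44 -199.15   94.13] [-3.1410e+00 -7.0000e-04  1.6317e+00] [ 0.2 -0.3 -0.1] 38.7
joints [-0.5   0.55  1.59  0.    1.01 -0.56]
```

View pics/w10b.png

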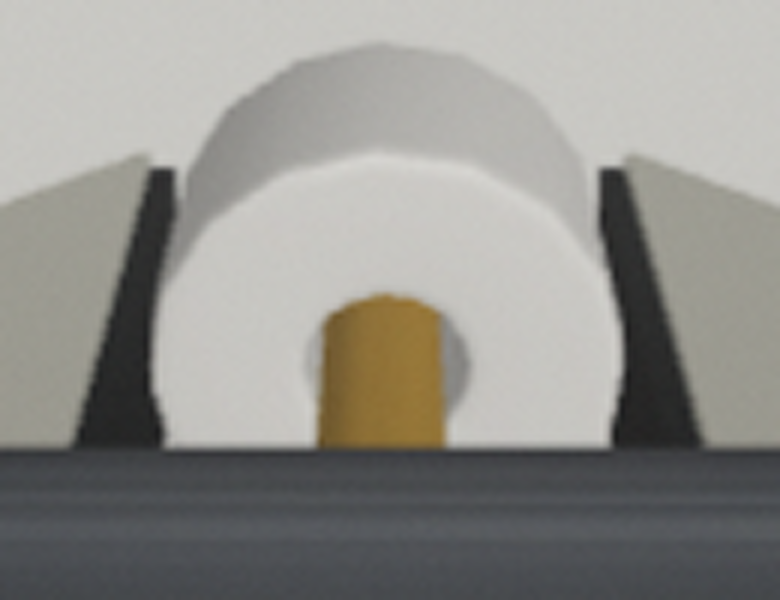

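>>> servo_tool(
  angular=[
    [0,0,0],
    [0,0,0],
    [0,0,0],
  ],
  slide=[
    [-0.4,0,-0.5],
    [-0.4,0,-1],
    [-0.4,0,-1],
  ],
  grip=[-0.5,-0.5,-0.5],
)

```text
time: 9.13
tool_pos: [527.0, -199.2, 93.2]
tcp_rot: [-3.141, -0.001, 1.632]
contact_force: [0.3, -0.7, -0.9]
grip_width: 38.8
```

>>> servo_tool(
  angular=[
    [0,0,0],
    [0,0,0],
    [0,0,0],
  ],
  slide=[
    [0,0,-0.7],
    [0,0,-1.2],
    [0,0,-1.2],
  ],
  grip=[-0.5,-0.5,-0.5],
)

```text
time: 9.38
tool_pos: [527.1, -199.3, 93.1]
tcp_rot: [-3.142, -0.0, 1.632]
contact_force: [-3.0, 0.9, 8.0]
grip_width: 38.8
```

Contact at 8 N with TCP z 93.1, which is the expected seat height. Releasing.

>>> servo_tool(
  angular=[
    [0,0,0],
    [0,0,0],
    [0,0,0],
    [0,0,0],
    [0,0,0],
    [0,0,0],
    [0,0,0],
    [0,0,0],
    [0,0,0],
  ],
  slide=[
    [0,0,0.5],
    [0,0,0.5],
    [0,0,0.5],
    [0,0,0.5],
    [0,0,20],
    [0,0,50],
    [0,0,90],
    [0,0,122],
    [0,0,122],
  ],
  grip=[0.13,0.13,0.13,0.13,0.13,0.13,0.13,0.13,0.13],
)

```text
time: 10.13
tool_pos: [530.0, -200.6, 221.0]
tcp_rot: [3.132, 0.006, 1.632]
contact_force: [0.4, -1.0, -0.2]
grip_width: 51.7
```

```bash
python3 q.py w11; python3 - <<'E'
from h import *
W=np.load('pics/w11.npz')['W'];X,Y,Z=W[...,0],W[...,1],W[...,2]
r=np.hypot(X-526.5,Y+197.5)
for a,b in ((0,5),(8,18),(22,50),(64,69)):
    m=(r>a)&(r<b)&(Z<160);print(a,b,m.sum(),np.percentile(Z[m],[5,50,95]).round(1) if m.sum() else'')
E
```

```text
10.1333 [ 529.98 -200.65  221.03] [3.1316 0.0059 1.6318] [ 0.4 -1.  -0.2] 51.7
joints [-0.5   0.42  1.43  0.    1.29 -0.56]
0 5 196 [108.9 133.8 141.1]
8 18 964 [111.7 112.8 113.8]
22 50 6522 [87.7 88.8 90.1]
64 69 2148 [77.7 78.9 80.3]
```

View pics/w11.png

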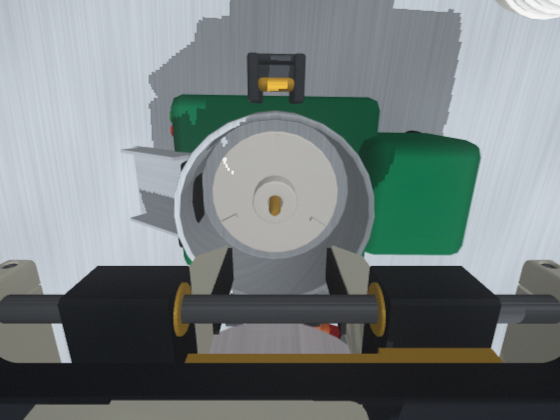

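Ejector is seated: plate reads 88.8 (true 90, camera reads about 1.2 low) and the hub top 112.8 (true 114). Now for the cutter.

```bash
python3 -c "
from t import *
print(bot.get_obs()['tool_pos'])
tgt((442.5,232.4,54.7),100,20)"
```

```text
[ 528.82209082 -200.08551848  217.76181317]
target [457.  176.7 136.5] slide [-71.8 376.8 -81.3]
1 [35.61 -0.19 30.21] [ 2.906 -0.571  2.244]
-1 [   1.29   46.83 -143.04] [-2.906  0.571 -0.898]
```

>>> servo_tool(
  angular=[
    [0,0,2],
    [0,0,5],
    [4,0,9],
    [8,0,13],
    [13,0,17],
    [18,0,20],
    [23,0,24],
    [28,0,27],
    [32,0,30],
    [35.6,-0.2,30.2],
  ],
  slide=[
    [-3,15,15],
    [-13,50,15],
    [-23,90,15],
    [-33,130,15],
    [-40,170,10],
    [-47,210,5],
    [-54,250,0],
    [-60,290,-20],
    [-65,330,-45],
    [-70,360,-65],
  ],
  grip=[0.13,0.13,0.13,0.13,0.13,0.13,0.13,0.13,0.13,0.08],
)

```text
time: 11.02
tool_pos: [457.4, 158.9, 149.8]
tcp_rot: [2.91, -0.577, 2.247]
contact_force: [-0.4, -1.0, -0.9]
grip_width: 50.2
```

>>> servo_tool(
  angular=[
    [0,0,0],
    [0,0,0],
    [0,0,0],
    [0,0,0],
  ],
  slide=[
    [0,16,-12],
    [0,16,-12],
    [0,16,-12],
    [0,16,-12],
  ],
  grip=[0.08,0.08,0.08,0.08],
)

```text
time: 11.35
tool_pos: [458.0, 173.0, 139.3]
tcp_rot: [2.912, -0.574, 2.244]
contact_force: [-0.2, 0.3, -0.2]
grip_width: 49.6
```

```bash
python3 q.py w12;  python3 -c "
from t import *
tgt((442.5,232.4,54.7),60,20)"
```

```text
11.35 [457.99 172.97 139.32] [ 2.9119 -0.5741  2.2445] [-0.2  0.3 -0.2] 49.6
joints [-0.16  0.48  1.77  0.59  1.24 -1.06]
target [451.2 199.  103.8] slide [ -7.1  26.3 -35.9]
1 [ 0.05 -0.27 -0.2 ] [ 2.906 -0.571  2.244]
-1 [  26.62 -100.07  147.23] [-2.906  0.571 -0.898]
```

View pics/w12.png

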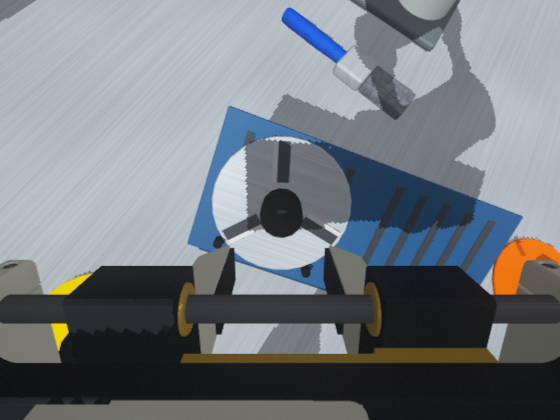

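```bash
python3 - <<'E'
from t import *
o=bot.get_obs();c=bot.capture('wrist');o['tool_pos']=np.array([457.99,172.97,139.32]);o['tcp_rot']=np.array([2.9119,-.5741,2.2445])
org=np.array([442.5,232.4,54.7])
print(hit(o,c,281.3,211.5,org+32*n,n)-32*n)
tgt(org,8,20)
E
```

```text
[439.28268169 236.0658158   57.76422696]
target [443.7 227.9  61.2] slide [-14.8  55.3 -78.6]
1 [ 0.05 -0.25 -0.18] [ 2.906 -0.571  2.244]
-1 [  26.58 -100.07  147.23] [-2.906  0.571 -0.898]
```

```bash
cat >> t.py <<'E'
E
python3 q.py w13; python3 - <<'E'
from h import *
im=cv2.imread('pics/w13.png');b=im[160:260,220:350].astype(float);b=np.clip(b*3,0,255).astype(np.uint8);cv2.imwrite('pics/w13b.png',cv2.resize(b,None,fx=6,fy=6,interpolation=cv2.INTER_CUBIC))
E
```

```text
11.45 [458.43 172.65 139.86] [ 2.9106 -0.5731  2.2443] [-0.   0.2  0.6] 49.6
joints [-0.16  0.48  1.77  0.59  1.24 -1.06]
```

View pics/w13b.png

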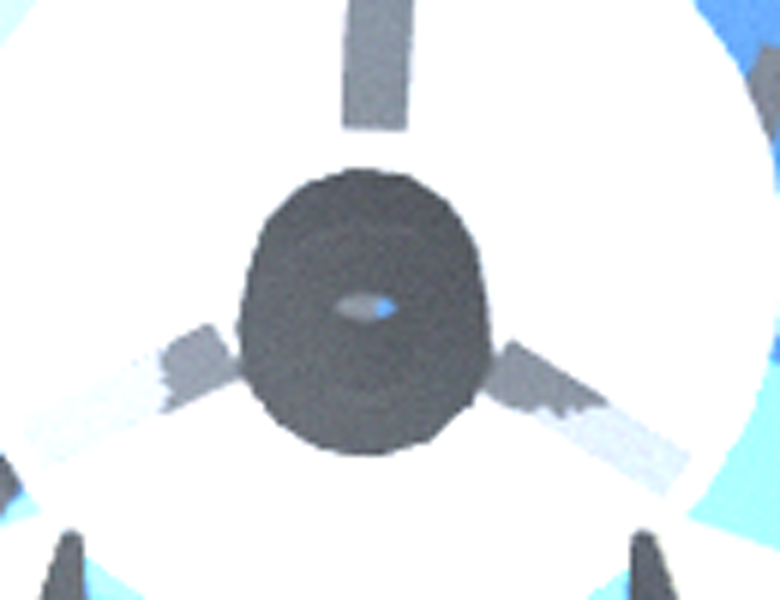

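```bash
python3 - <<'E'
from t import *
o=bot.get_obs();c=bot.capture('wrist');o['tool_pos']=np.array([458.43,172.65,139.86]);o['tcp_rot']=np.array([2.9106,-.5731,2.2443])
org=np.array([442.5,232.4,54.7])
q=hit(o,c,280.6,215.4,org+32*n,n)-32*n
print(q,(q-org)@x,(q-org)@y)
E
```

```text
[441.07527422 233.63187112  55.7906131 ] 1.8959566631395366 -1.0693189691655838
```

>>> servo_tool(
  angular=[
    [0,-0.2,-0.2],
    [0,-0.2,-0.2],
    [0,-0.2,-0.2],
    [0,-0.2,-0.2],
    [0,-0.2,-0.2],
  ],
  slide=[
    [-3,12,-16],
    [-6,24,-32],
    [-9,34,-48],
    [-11,40,-56],
    [-11,40,-56],
  ],
  grip=[0.08,0.08,0.08,0.08,0.08],
)

```text
time: 11.97
tool_pos: [445.5, 214.0, 82.3]
tcp_rot: [2.911, -0.574, 2.242]
contact_force: [-0.8, -0.3, -0.1]
grip_width: 49.4
```

```bash
python3 q.py w14;  python3 -c "
from t import *
tgt((442.2,233.2,55.2),9,20)
im=cv2.imread('pics/w14.png');b=np.clip(im[200:330,180:380].astype(float)*2.5,0,255).astype(np.uint8);cv2.imwrite('pics/w14b.png',cv2.resize(b,None,fx=4,fy=4,interpolation=cv2.INTER_CUBIC))"
```

```text
11.9667 [445.48 214.01  82.3 ] [ 2.911  -0.5744  2.2423] [-0.8 -0.3 -0.1] 49.4
joints [-0.08  0.55  1.85  0.66  1.08 -1.1 ]
target [443.5 228.2  62.6] slide [ -2.9  14.6 -20.6]
1 [ 0.   -0.21 -0.06] [ 2.906 -0.571  2.244]
-1 [ -26.42  100.12 -147.15] [-2.906  0.571 -0.898]
```

View pics/w14b.png

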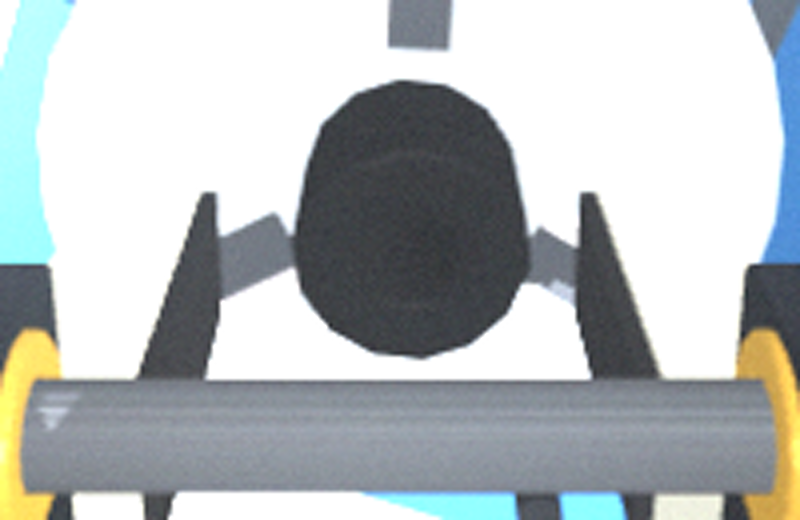

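>>> servo_tool(
  angular=[
    [0,0,0],
    [0,0,0],
    [0,0,0],
    [0,0,0],
  ],
  slide=[
    [-0.5,7,-10],
    [-1.8,14.8,-20],
    [-1.8,14.8,-20],
    [-1.8,14.8,-20],
  ],
  grip=[0.08,0.08,0.08,0.08],
)

```text
time: 12.35
tool_pos: [444.9, 228.3, 63.2]
tcp_rot: [2.909, -0.573, 2.243]
contact_force: [-0.2, -0.5, -0.2]
grip_width: 49.4
```

```bash
python3 q.py w15;  python3 -c "
from t import *
tgt((442.2,233.2,55.2),9,20)
im=cv2.imread('pics/w15.png');b=np.clip(im[200:330,180:380].astype(float)*2.5,0,255).astype(np.uint8);cv2.imwrite('pics/w15b.png',cv2.resize(b,None,fx=4,fy=4,interpolation=cv2.INTER_CUBIC))
d=np.load('pics/w15.npz')['W'];L=(d-np.array([444.,228.5,62.5]))@Ro.from_euler('xyz',[2.909,-.573,2.243]).as_matrix();print(L[262:285:4,265:295:8].round(1));print(L[180:225:10,262].round(1))"
```

```text
12.35 [444.92 228.33  63.21] [ 2.9088 -0.5728  2.243 ] [-0.2 -0.5 -0.2] 49.4
joints [-0.05  0.59  1.86  0.69  1.03 -1.12]
target [443.5 228.2  62.6] slide [-1.8  0.  -0.9]
1 [ 0.01 -0.12 -0.04] [ 2.906 -0.571  2.244]
-1 [ -26.28  100.14 -147.2 ] [-2.906  0.571 -0.898]
[[[ 12.5  -6.8 -22.7]
  [ 12.9  -3.  -23.5]
  [ 12.4   0.8 -22.4]
  [ 13.1   4.5 -23.9]]

 [[ 10.4  -6.9 -22.8]
  [ 10.8  -3.  -23.6]
  [ 10.5   0.8 -23. ]
  [ 10.7   4.6 -23.3]]

 [[  8.5  -6.9 -23.2]
  [  8.5  -3.  -23.2]
  [  8.3   0.8 -22.8]
  [  9.1   4.6 -24.3]]

 [[  6.1  -6.9 -22.7]
  [ -6.9  -3.6   0.4]
  [ -6.4   0.9  -0.5]
  [  6.7   4.6 -23.8]]

 [[  4.   -6.9 -22.8]
  [ -6.8  -3.5  -4.1]
  [ -6.6   0.9  -4.5]
  [  4.2   4.6 -23.1]]

 [[ -2.4  -7.3 -15.8]
  [ -6.8  -3.4  -8.4]
  [ -6.7   0.9  -8.4]
  [ -2.    4.9 -16.4]]]
[[46.  -9.2  5.6]
 [40.6 -9.2  5.5]
 [35.2 -9.3  4.8]
 [29.9 -9.3  3.7]
 [24.1 -9.4  4.1]]
```

View pics/w15b.png

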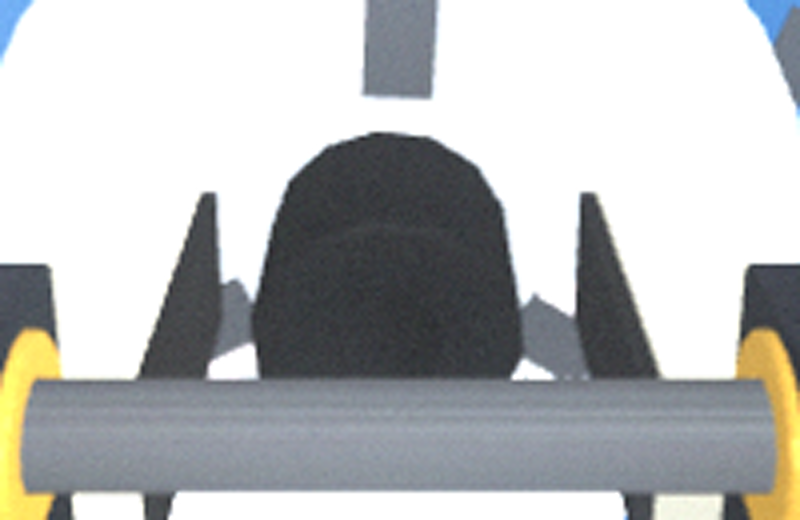

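>>> servo_tool(
  angular=[
    [0,0,0],
    [0,0,0],
    [0,0,0],
    [0,0,0],
    [0,0,0],
    [0,0,0],
  ],
  slide=[
    [-1,0,-0.3],
    [-1,0,-0.3],
    [-1,0,-0.3],
    [-1,0,-0.3],
    [-1,0,-0.3],
    [-1,0,-0.3],
  ],
  grip=[-0.5,-0.5,-0.5,-0.5,-0.5,-0.5],
)

```text
time: 12.9
tool_pos: [444.1, 228.1, 63.2]
tcp_rot: [2.908, -0.572, 2.243]
contact_force: [-0.8, -5.2, 4.7]
grip_width: 33.7
```

```bash
python3 q.py w16
```

```text
12.9 [444.05 228.08  63.2 ] [ 2.9082 -0.5723  2.2429] [-0.8 -5.2  4.7] 33.7
joints [-0.05  0.59  1.86  0.69  1.03 -1.12]
```

Gripped at 33.7 mm on a 34 mm hub. Lifting along the normal.

>>> servo_tool(
  angular=[
    [0,0,0],
    [0,0,0],
    [0,0,0],
    [0,0,0],
    [0,0,0],
    [0,0,0],
    [0,0,0],
    [0,0,0],
  ],
  slide=[
    [1,-4,6],
    [3,-12,18],
    [6,-23,34],
    [9,-33,49],
    [9,-45,80],
    [9,-55,115],
    [9,-60,150],
    [9,-60,165],
  ],
  grip=[-0.5,-0.5,-0.5,-0.5,-0.5,-0.5,-0.5,-0.5],
)

```text
time: 13.62
tool_pos: [454.1, 167.1, 231.7]
tcp_rot: [2.905, -0.569, 2.244]
contact_force: [1.8, 0.3, -2.4]
grip_width: 33.8
```

```bash
python3 - <<'E'
from h import *
print(bot.get_obs()['tool_pos']);rotto([0,0,-1],[np.cos(np.radians(3)),np.sin(np.radians(3)),0])
E
```

```text
[454.10174233 167.132623   231.6564889 ]
1 [-35.42   0.85 -30.57] [-3.142  0.     1.623]
-1 [ -1.12 -46.66 142.47] [ 3.142  0.    -1.518]
```

>>> servo_tool(
  angular=[
    [-4,0,-3.5],
    [-8,0.2,-7],
    [-13,0.3,-11],
    [-18,0.4,-15],
    [-22,0.5,-19],
    [-26,0.6,-23],
    [-30,0.7,-26],
    [-35.4,0.8,-30.6],
    [-35.4,0.8,-30.6],
    [-35.4,0.8,-30.6],
  ],
  slide=[
    [-2,-20,0],
    [-4,-60,0],
    [-7,-100,0],
    [-10,-140,0],
    [-13,-180,0],
    [-16,-220,0],
    [-19,-260,0],
    [-22,-300,0],
    [-24,-335,-8],
    [-25,-363,-17],
  ],
  grip=[-0.5,-0.5,-0.5,-0.5,-0.5,-0.5,-0.5,-0.5,-0.5,-0.5],
)

```text
time: 14.45
tool_pos: [427.5, -196.3, 211.4]
tcp_rot: [-3.14, -0.002, 1.622]
contact_force: [1.1, 0.4, -3.0]
grip_width: 33.8
```

>>> servo_tool(
  angular=[
    [0,0,0],
    [0,0,0],
    [0,0,0],
    [0,0,0],
  ],
  slide=[
    [0,0,0],
    [0,0,0],
    [0,0,0],
    [0,0,0],
  ],
  grip=[-0.5,-0.5,-0.5,-0.5],
)

```text
time: 14.78
tool_pos: [427.8, -193.7, 211.0]
tcp_rot: [-3.139, -0.005, 1.622]
contact_force: [-0.0, -0.0, -2.7]
grip_width: 34.0
```

```bash
python3 q.py w17; python3 - <<'E'
from h import *
rotto([0,0,-1],[np.cos(np.radians(3)),np.sin(np.radians(3)),0])
im=cv2.imread('pics/w17.png');a=cv2.resize(im[180:280,350:450],None,fx=6,fy=6,interpolation=cv2.INTER_CUBIC);cv2.imwrite('pics/w17a.png',a)
b=np.clip(im[220:320,215:345].astype(float)*2.5,0,255).astype(np.uint8);cv2.imwrite('pics/w17b.png',cv2.resize(b,None,fx=6,fy=6,interpolation=cv2.INTER_CUBIC))
E
```

```text
14.7833 [ 427.78 -193.72  211.03] [-3.139  -0.0045  1.622 ] [-0.  -0.  -2.7] 34.0
joints [-0.59  0.26  1.69  0.    1.2  -0.64]
1 [-0.23 -0.14  0.04] [-3.142  0.     1.623]
-1 [  -0.22    0.36 -179.96] [ 3.142  0.    -1.518]
```

View pics/w17.png

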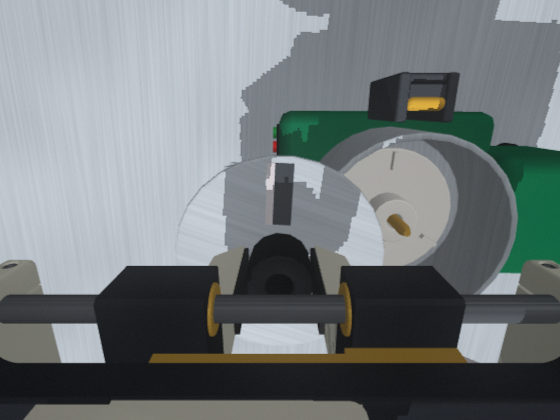

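View pics/w17a.png

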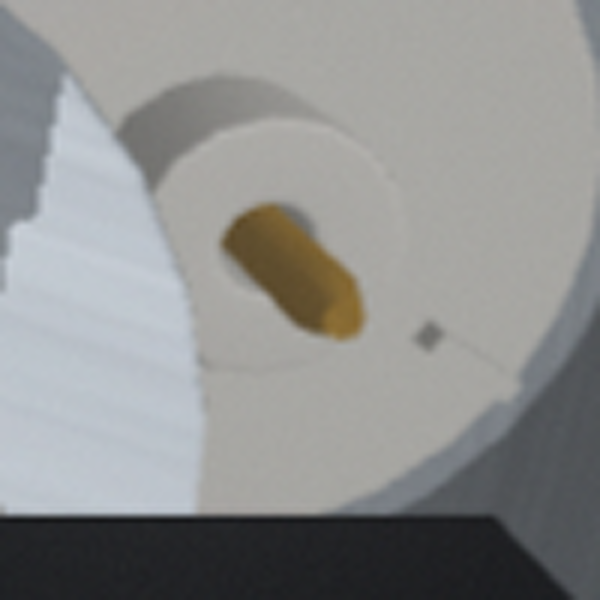

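View pics/w17b.png

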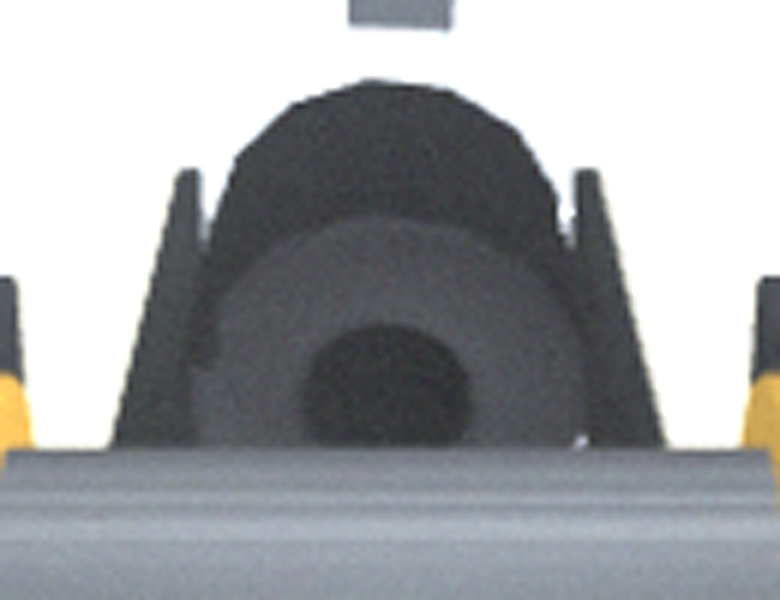

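```bash
python3 - <<'E'
from h import *
c=bot.capture('wrist');o=bot.get_obs()
o['tool_pos']=np.array([427.78,-193.72,211.03]);o['tcp_rot']=np.array([-3.139,-.0045,1.622])
e=np.array([0,0,1.])
tip=hit(o,c,407.4,232.9,e*142,e); bore=hit(o,c,279.1,286.1,e*(211+23.0),e)
print('tip',tip,'bore-tcp',bore-o['tool_pos'],'slide',tip-bore)
print(bot.get_obs()['tool_pos'],bot.get_obs()['tcp_rot'])
E
```

```text
tip [ 525.64394808 -197.24247048  142.        ] bore-tcp [-0.8665556  0.4224454 22.97     ] slide [ 98.73050368  -3.94491588 -92.        ]
[ 427.96606001 -193.73645357  211.19106264] [-3.13946747 -0.00398878  1.62264407]
```

>>> servo_tool(
  angular=[
    [-0.2,-0.1,0],
    [-0.2,-0.1,0],
    [-0.2,-0.1,0],
    [-0.2,-0.1,0],
    [-0.2,-0.1,0],
    [-0.2,-0.1,0],
    [-0.2,-0.1,0],
    [-0.2,-0.1,0],
  ],
  slide=[
    [33,-1.5,0],
    [66,-3,0],
    [99,-4.1,0],
    [99,-4.1,-22],
    [99,-4.1,-42],
    [99,-4.1,-51],
    [99,-4.1,-51],
    [99,-4.1,-51],
  ],
  grip=[-0.5,-0.5,-0.5,-0.5,-0.5,-0.5,-0.5,-0.5],
)

```text
time: 15.55
tool_pos: [526.8, -198.4, 160.2]
tcp_rot: [-3.14, -0.001, 1.622]
contact_force: [-0.1, 0.3, -2.5]
grip_width: 33.9
```

>>> servo_tool(
  angular=[
    [0,0,0],
    [0,0,0],
  ],
  slide=[
    [0,0,0],
    [0,0,0],
  ],
  grip=[-0.5,-0.5],
)

```text
time: 15.72
tool_pos: [527.3, -199.1, 161.4]
tcp_rot: [3.14, 0.001, 1.621]
contact_force: [-0.6, -0.1, -2.7]
grip_width: 33.8
```

>>> servo_tool(
  angular=[
    [0,0,0],
    [0,0,0],
    [0,0,0],
    [0,0,0],
    [0,0,0],
    [0,0,0],
  ],
  slide=[
    [0,0.5,0],
    [0,1,-6],
    [0,1.1,-11],
    [0,1.1,-16],
    [0,1.1,-21],
    [0,1.1,-21],
  ],
  grip=[-0.5,-0.5,-0.5,-0.5,-0.5,-0.5],
)

```text
time: 16.22
tool_pos: [526.1, -197.3, 137.3]
tcp_rot: [-3.139, -0.002, 1.621]
contact_force: [0.2, -0.3, -3.7]
grip_width: 33.6
```

```bash
python3 q.py w18; python3 - <<'E'
from h import *
im=cv2.imread('pics/w18.png')
b=np.clip(im[220:320,215:345].astype(float)*2.5,0,255).astype(np.uint8);cv2.imwrite('pics/w18b.png',cv2.resize(b,None,fx=6,fy=6,interpolation=cv2.INTER_CUBIC))
E
```

```text
16.2167 [ 526.07 -197.31  137.35] [-3.1385e+00 -1.8000e-03  1.6213e+00] [ 0.2 -0.3 -3.7] 33.6
joints [-0.5   0.49  1.55 -0.    1.11 -0.55]
```

View pics/w18b.png

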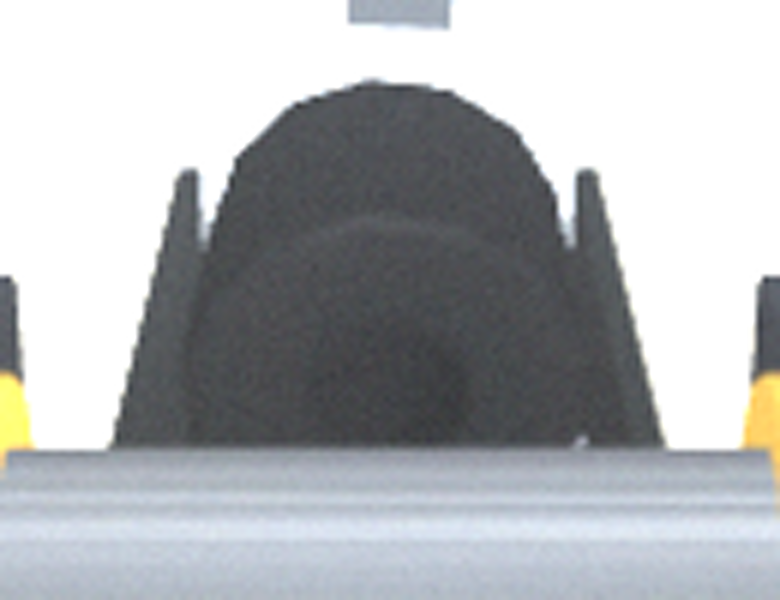

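>>> servo_tool(
  angular=[
    [0,0,0],
    [0,0,0],
    [0,0,0],
    [0,0,0],
    [0,0,0],
    [0,0,0],
  ],
  slide=[
    [0.8,-0.3,-2],
    [0.8,-0.4,-5],
    [0.8,-0.4,-8],
    [0.8,-0.4,-11],
    [0.8,-0.4,-12.5],
    [0.8,-0.4,-12.5],
  ],
  grip=[-0.5,-0.5,-0.5,-0.5,-0.5,-0.5],
)

```text
time: 16.77
tool_pos: [527.4, -197.9, 125.9]
tcp_rot: [-3.14, -0.001, 1.621]
contact_force: [-0.5, 0.9, -2.7]
grip_width: 33.9
```

```bash
python3 q.py w19; python3 - <<'E'
from h import *
im=cv2.imread('pics/w19.png')
b=np.clip(im[220:320,215:345].astype(float)*2.5,0,255).astype(np.uint8);cv2.imwrite('pics/w19b.png',cv2.resize(b,None,fx=6,fy=6,interpolation=cv2.INTER_CUBIC))
E
```

```text
16.7667 [ 527.37 -197.92  125.89] [-3.1400e+00 -9.0000e-04  1.6213e+00] [-0.5  0.9 -2.7] 33.9
joints [-0.5   0.51  1.56 -0.    1.08 -0.55]
```

View pics/w19b.png

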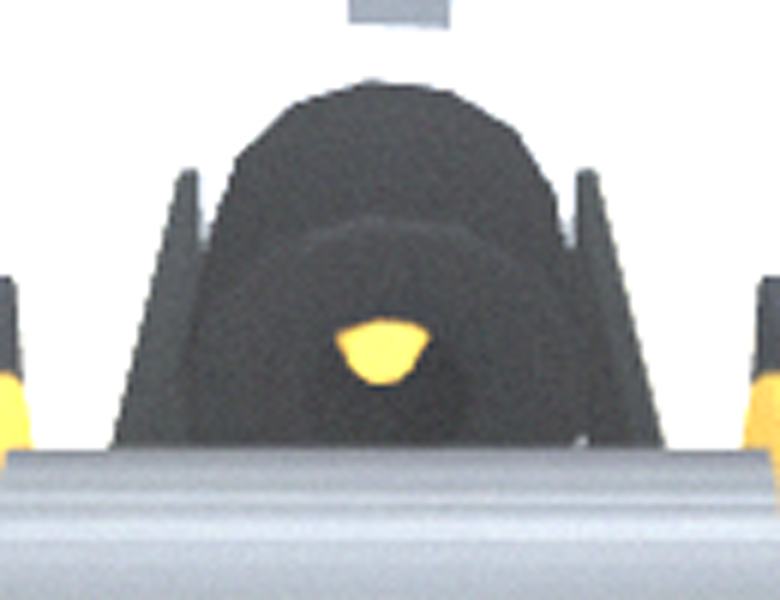

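Centred; brass tip at crop (383,350). Lowering to contact.

>>> servo_tool(
  angular=[
    [0,0,0],
    [0,0,0],
    [0,0,0],
    [0,0,0],
  ],
  slide=[
    [0,0,-0.8],
    [0,0,-1.6],
    [0,0,-2.2],
    [0,0,-2.2],
  ],
  grip=[-0.5,-0.5,-0.5,-0.5],
)

```text
time: 17.15
tool_pos: [527.6, -198.0, 124.1]
tcp_rot: [-3.141, -0.0, 1.621]
contact_force: [-0.4, -0.5, -2.2]
grip_width: 33.7
```

>>> servo_tool(
  angular=[
    [0,0,0],
    [0,0,0],
    [0,0,0],
  ],
  slide=[
    [0,0,-0.6],
    [0,0,-1.1],
    [0,0,-1.1],
  ],
  grip=[-0.5,-0.5,-0.5],
)

```text
time: 17.4
tool_pos: [527.5, -198.0, 123.0]
tcp_rot: [-3.141, -0.001, 1.621]
contact_force: [-0.0, 0.1, -2.8]
grip_width: 33.5
```

>>> servo_tool(
  angular=[
    [0,0,0],
    [0,0,0],
    [0,0,0],
    [0,0,0],
  ],
  slide=[
    [0,0,-0.5],
    [0,0,-1],
    [0,0,-1.2],
    [0,0,-1.2],
  ],
  grip=[-0.5,-0.5,-0.5,-0.5],
)

```text
time: 17.73
tool_pos: [527.7, -198.2, 122.7]
tcp_rot: [-3.141, 0.0, 1.621]
contact_force: [-2.7, 0.5, 5.5]
grip_width: 34.3
```

Contact (5.5 N up at TCP z 122.7, expected seat). Releasing and lifting.

>>> servo_tool(
  angular=[
    [0,0,0],
    [0,0,0],
    [0,0,0],
    [0,0,0],
    [0,0,0],
    [0,0,0],
    [0,0,0],
    [0,0,0],
    [0,0,0],
    [0,0,0],
  ],
  slide=[
    [0,0,0.5],
    [0,0,0.5],
    [0,0,0.5],
    [0,0,0.5],
    [0,0,15],
    [0,0,45],
    [0,0,80],
    [0,20,110],
    [0,20,110],
    [0,20,110],
  ],
  grip=[0.1,0.1,0.1,0.1,0.1,0.1,0.1,-1,-1,-1],
)

```text
time: 18.57
tool_pos: [528.5, -177.8, 233.6]
tcp_rot: [3.139, 0.002, 1.623]
contact_force: [0.1, 0.5, 0.1]
grip_width: 35.1
```

```bash
python3 q.py w20; python3 - <<'E'
from h import *
W=np.load('pics/w20.npz')['W'];X,Y,Z=W[...,0],W[...,1],W[...,2]
r=np.hypot(X-526.0,Y+197.3)
for a,b in ((0,4),(8,15),(22,50),(52,58),(64,69)):
    m=(r>a)&(r<b)&(Z<160);print(a,b,m.sum(),np.percentile(Z[m],[5,50,95]).round(1) if m.sum() else'')
m=(r>20)&(r<57)&(Z<160); p=plane(W[m]);print(p)
E
```

```text
18.5667 [ 528.46 -177.78  233.64] [3.1388e+00 1.6000e-03 1.6226e+00] [0.1 0.5 0.1] 35.1
joints [-0.46  0.39  1.42  0.    1.32 -0.51]
0 4 59 [136.5 140.2 141.5]
8 15 709 [141.  144.6 145.8]
22 50 6404 [115.7 116.9 118.3]
52 58 2255 [ 88.6 116.7 117.9]
64 69 722 [ 77.8  79.  107.1]
(array([ 525.81064778, -191.23988403,  116.85274111]), array([ 0.00155328, -0.0014819 ,  0.9999977 ]), np.float64(0.5343993416275598), 7550)
```

View pics/w20.png

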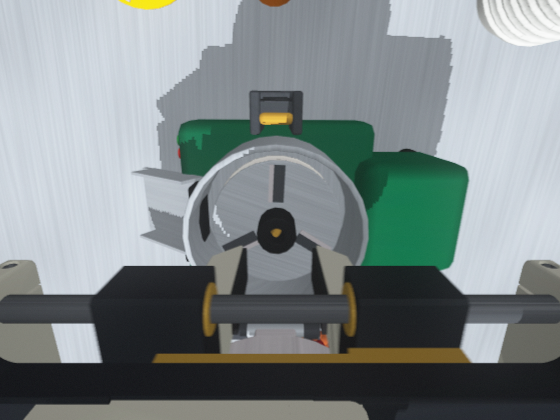

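```bash
cat > lid.py <<'E'
from h import *
H=np.array([526.3+86*np.sin(np.radians(3)),-197.4-86*np.cos(np.radians(3)),157.])
print('hinge',H)
for name in ['top0','scene0','sN','tN']:
    if name=='sN': o,c=cap('scene');save('s21',o,c);W=pts(o,c);im=c['img']
    elif name=='tN': o,c=cap('top');save('t21',o,c);W=pts(o,c);im=c['img']
    else: d=np.load(f'pics/{name}.npz');W=d['W'];im=d['img']
    X,Y,Z=W[...,0],W[...,1],W[...,2];hsv=cv2.cvtColor(im,cv2.COLOR_BGR2HSV)
    red=((hsv[...,0]<6)|(hsv[...,0]>175))&(hsv[...,1]>150)&(Z>155)&(Y<-50)&(Y>-400)&(X>440)&(X<620)
    R=W[red]
    if len(R)<5: print(name,'none');continue
    q=np.median(R,0)-H; print(name,len(R),np.median(R,0).round(1),'angle',np.arctan2(q[2],q[1]),'r',np.hypot(q[1],q[2]),'x',np.percentile(R[:,0],[3,97]),'z',np.percentile(R[:,2],[3,97]),'y',np.percentile(R[:,1],[3,97]))
    v=Y-H[1];w=Z-H[2];r=np.hypot(v,w);m=(r>20)&(r<150)&(abs(X-H[0])<75)&(v<20)&(Z>200)&(Z<330)&(abs(v)<40)
    if m.sum()>30:
        p=plane(W[m]);print('  plane',p[0].round(1),p[1].round(3),p[2],p[3],'ang',np.arctan2(abs(p[1][1]),p[1][2]))
E
python3 lid.py; python3 -c "
import cv2;im=cv2.imread('pics/s21.png');cv2.imwrite('pics/s21c.png',cv2.resize(im[60:320,60:320],None,fx=2.3,fy=2.3,interpolation=cv2.INTER_CUBIC))"
```

```text
hinge [ 530.80089224 -283.28213999  157.        ]
top0 207 [ 531.3 -308.2  340.6] angle 1.7056619919786784 r 185.3262003160621 x [509.54422876 555.12446662] z [318.1807625  344.69594065] y [-318.29654205 -303.5345359 ]
  plane [ 530.6 -294.2  253.2] [-0.046  0.988  0.146] 0.6320569381323152 1041 ang 1.4245479801990728
scene0 60 [ 541.6 -309.9  338.7] angle 1.716080110146556 r 183.66584410215657 x [511.46810813 559.89993809] z [320.80655134 343.62054311] y [-315.04246442 -305.36133134]
  plane [ 565.7 -306.   254.8] [-0.292  0.956  0.013] 4.857734148336782 249 ang 1.5572980898684943
sN 57 [ 545.  -309.9  338.8] angle 1.7162717110927874 r 183.7038953457333 x [514.0411633  558.77404973] z [321.13343422 343.40323327] y [-314.47569628 -305.25198317]
  plane [ 563.9 -306.8  255.2] [ 0.254 -0.967  0.024] 5.109969765600081 253 ang 1.5458274448335507
tN none
```

View pics/s21c.png

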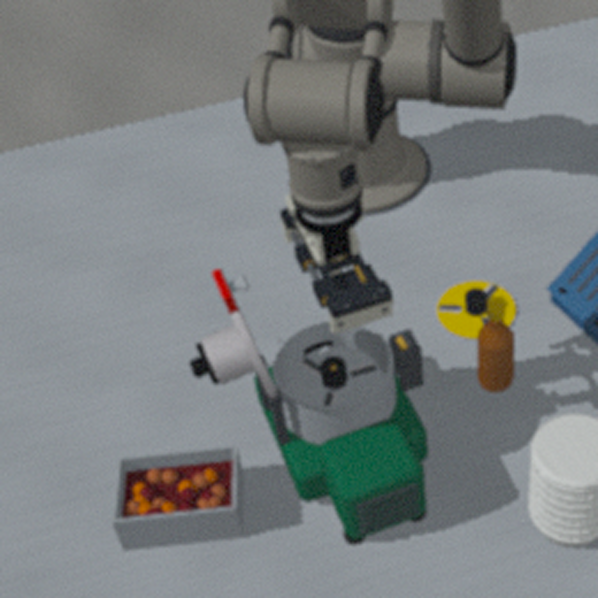

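>>> servo_tool(
  angular=[
    [0,0,0],
    [0,0,0],
    [0,0,0],
    [0,0,0],
    [0,0,0],
    [0,0,0],
    [0,0,0],
    [0,0,0],
    [0,0,0],
    [0,0,0],
  ],
  slide=[
    [0,0,35],
    [0,0,70],
    [0,0,105],
    [0,0,140],
    [1,-20,165],
    [2,-55,170],
    [3,-90,170],
    [4,-125,170],
    [5,-160,170],
    [5,-174,170],
  ],
  grip=[-1,-1,-1,-1,-1,-1,-1,-1,-1,-1],
)

```text
time: 19.55
tool_pos: [531.6, -356.8, 398.4]
tcp_rot: [-3.137, -0.002, 1.617]
contact_force: [-0.1, 0.4, -1.2]
grip_width: 0.8
```

>>> servo_tool(
  angular=[
    [0,0,0],
    [0,0,0],
    [0,0,0],
  ],
  slide=[
    [0,0,0],
    [0,0,0],
    [0,0,0],
  ],
  grip=[-1,-1,-1],
)

```text
time: 19.8
tool_pos: [532.6, -351.6, 400.8]
tcp_rot: [-3.139, -0.002, 1.621]
contact_force: [1.0, -0.0, -0.5]
grip_width: 0.6
```

```bash
python3 q.py w22; python3 lid.py; python3 -c "
import cv2;im=cv2.imread('pics/s21.png');cv2.imwrite('pics/s22c.png',cv2.resize(im[60:320,60:320],None,fx=2.3,fy=2.3,interpolation=cv2.INTER_CUBIC))"
```

```text
19.8 [ 532.64 -351.62  400.84] [-3.1395e+00 -2.1000e-03  1.6215e+00] [ 1.  -0.  -0.5] 0.6
joints [-0.7   0.53  0.76  0.    1.85 -0.75]
hinge [ 530.80089224 -283.28213999  157.        ]
top0 207 [ 531.3 -308.2  340.6] angle 1.7056619919786784 r 185.3262003160621 x [509.54422876 555.12446662] z [318.1807625  344.69594065] y [-318.29654205 -303.5345359 ]
  plane [ 530.6 -294.2  253.2] [-0.046  0.988  0.146] 0.6320569381323152 1041 ang 1.4245479801990728
scene0 60 [ 541.6 -309.9  338.7] angle 1.716080110146556 r 183.66584410215657 x [511.46810813 559.89993809] z [320.80655134 343.62054311] y [-315.04246442 -305.36133134]
  plane [ 565.7 -306.   254.8] [-0.292  0.956  0.013] 4.857734148336782 249 ang 1.5572980898684943
sN 64 [ 546.5 -310.3  340.1] angle 1.7174155922470036 r 185.0633123899512 x [515.91162698 561.47594067] z [323.66651369 540.79169533] y [-359.90232686 -305.19390422]
  plane [ 563.4 -307.4  256.2] [ 0.22  -0.972  0.077] 5.266290310647036 261 ang 1.4920266226310552
tN 228 [ 533.3 -308.6  340.6] angle 1.7078468971097416 r 185.37247497195466 x [509.57639206 555.27398659] z [301.79278671 576.77196884] y [-353.87049294 -303.50845499]
  plane [ 530.8 -294.2  253.4] [-0.045  0.988  0.146] 0.626225411816721 1047 ang 1.4240010494847777
```

View pics/s22c.png

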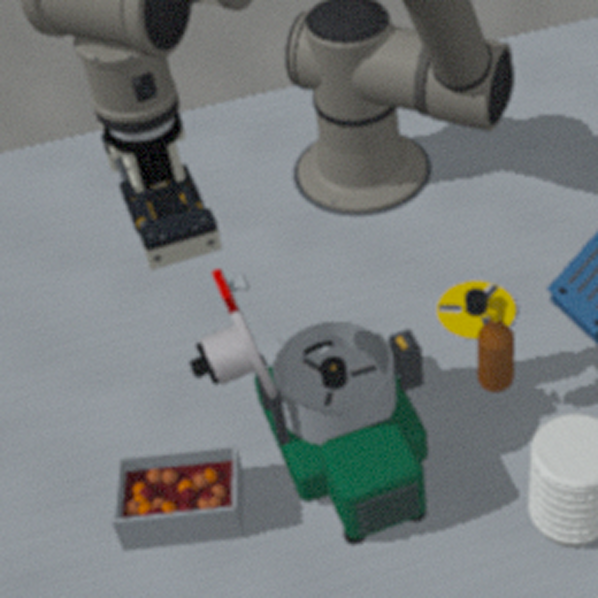

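View pics/w22.png

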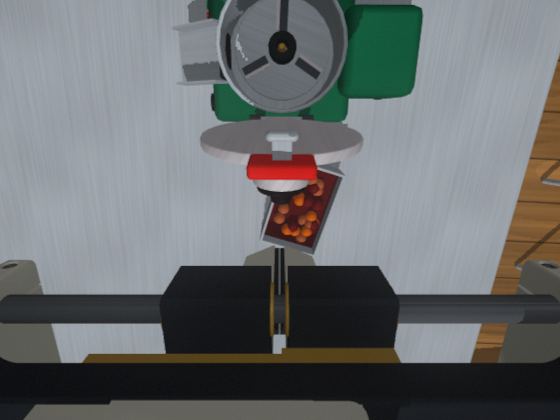

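>>> servo_tool(
  angular=[
    [0,0,0],
    [0,0,0],
    [0,0,0],
    [0,0,0],
  ],
  slide=[
    [0,-1,-30],
    [0,-1,-60],
    [0,-1,-75],
    [0,-1,-75],
  ],
  grip=[-1,-1,-1,-1],
)

```text
time: 20.28
tool_pos: [531.7, -351.2, 323.2]
tcp_rot: [-3.136, -0.005, 1.623]
contact_force: [0.3, 0.2, -0.1]
grip_width: 0.2
```

```bash
python3 - <<'E'
from h import *
o=bot.get_obs();T=o['tool_pos'];print(T,o['contact_force'])
for d in (98,90,85,80,75,70,65,60,55,50,45,40,35,30,25,20,15,10,5,4,0,-1):
    p=np.radians(d);rc=172;c,s=np.cos(p),np.sin(p)
    y=(187 if d>90 else rc)*c-7*s-9.5;z=157+rc*s+7*c
    if d>90:z=326
    X=np.array([530.4-.047*y,-283.3+.999*y,z]);print(d,X.round(1),(X-T).round(1))
E
```

```text
[ 531.72963093 -351.15866754  323.15988195] [ 0.34146882  0.18450452 -0.13149785]
98 [ 532.4 -325.7  326. ] [ 0.7 25.4  2.8]
90 [ 531.2 -299.8  329. ] [-0.6 51.4  5.8]
85 [ 530.5 -284.8  329. ] [-1.3 66.4  5.8]
80 [ 529.8 -269.8  327.6] [-2.  81.3  4.4]
75 [ 529.1 -255.1  325. ] [-2.7 96.1  1.8]
70 [ 528.4 -240.6  321. ] [ -3.3 110.6  -2.1]
65 [ 527.7 -226.5  315.8] [ -4.  124.6  -7.3]
60 [ 527.1 -212.9  309.5] [ -4.6 138.2 -13.7]
55 [ 526.5 -200.   301.9] [ -5.3 151.2 -21.3]
50 [ 525.9 -187.7  293.3] [ -5.8 163.5 -29.9]
45 [ 525.4 -176.2  283.6] [ -6.4 174.9 -39.6]
40 [ 524.9 -165.7  272.9] [ -6.9 185.5 -50.2]
35 [ 524.4 -156.   261.4] [ -7.3 195.1 -61.8]
30 [ 524.  -147.5  249.1] [ -7.7 203.7 -74.1]
25 [ 523.7 -140.   236. ] [ -8.1 211.1 -87.1]
20 [ 523.4 -133.7  222.4] [  -8.4  217.4 -100.8]
15 [ 523.1 -128.6  208.3] [  -8.6  222.5 -114.9]
10 [ 522.9 -124.8  193.8] [  -8.8  226.4 -129.4]
5 [ 522.8 -122.2  179. ] [  -8.9  228.9 -144.2]
4 [ 522.8 -121.9  176. ] [  -8.9  229.3 -147.2]
0 [ 522.8 -121.   164. ] [  -9.   230.2 -159.2]
-1 [ 522.8 -120.9  161. ] [  -9.   230.3 -162.2]
```

>>> servo_tool(
  angular=[
    [0,0,0],
    [0,0,0],
    [0,0,0],
    [0,0,0],
    [0,0,0],
    [0,0,0],
  ],
  slide=[
    [0.5,14,2],
    [0.5,26,4],
    [0,35,5],
    [-0.5,44,5],
    [-0.6,52,6],
    [-0.6,52,6],
  ],
  grip=[-1,-1,-1,-1,-1,-1],
)

```text
time: 20.78
tool_pos: [532.3, -299.1, 334.3]
tcp_rot: [3.141, 0.0, 1.623]
contact_force: [1.1, -0.2, 0.1]
grip_width: 0.7
```

```bash
python3 q.py w23; python3 lid.py | tail -4; python3 -c "
import cv2;im=cv2.imread('pics/s21.png');cv2.imwrite('pics/s23c.png',cv2.resize(im[60:320,60:320],None,fx=2.3,fy=2.3,interpolation=cv2.INTER_CUBIC))"
```

```text
20.7833 [ 532.34 -299.08  334.3 ] [3.1408e+00 2.0000e-04 1.6232e+00] [ 1.1 -0.2  0.1] 0.7
joints [-0.64  0.46  1.05  0.    1.63 -0.69]
sN 18 [ 555.6 -281.5  331.1] angle 1.5603133119962376 r 174.10411950878992 x [548.758839   568.28271184] z [321.14661605 506.92563146] y [-309.09190004 -277.06995491]
  plane [ 560.7 -293.6  255.3] [ 0.361 -0.904  0.23 ] 8.632821947139231 486 ang 1.322153138257316
tN 184 [ 531.2 -278.5  343.1] angle 1.5450310525828577 r 186.1988354148897 x [507.80583817 553.73792942] z [320.84816269 376.91835053] y [-287.06410081 -274.81785901]
  plane [ 531.9 -278.   252.2] [ 0.046 -0.999  0.021] 0.4315908587033568 634 ang 1.5493805894545756
```

View pics/s23c.png

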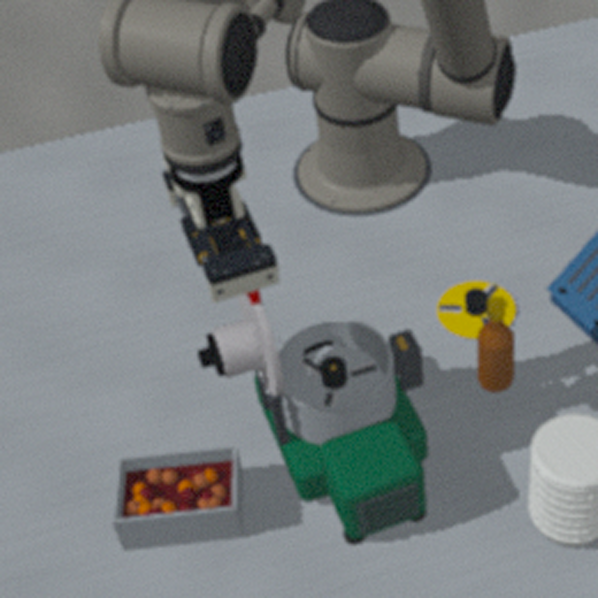

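>>> servo_tool(
  angular=[
    [0,0,0],
    [0,0,0],
    [0,0,0],
    [0,0,0],
    [0,0,0],
    [0,0,0],
    [0,0,0],
    [0,0,0],
    [0,0,0],
  ],
  slide=[
    [-1,14,-4],
    [-2,29,-6],
    [-3,44,-8],
    [-3.5,58,-12],
    [-4.5,72,-17],
    [-5,86,-24],
    [-6,99,-31],
    [-6.5,111,-40],
    [-6.5,111,-40],
  ],
  grip=[-1,-1,-1,-1,-1,-1,-1,-1,-1],
)

```text
time: 21.68
tool_pos: [524.9, -188.5, 291.3]
tcp_rot: [-3.138, -0.003, 1.622]
contact_force: [0.0, 0.5, -0.6]
grip_width: 0.3
```

```bash
python3 q.py w24; python3 lid.py | tail -4; python3 -c "
import cv2;im=cv2.imread('pics/s21.png');cv2.imwrite('pics/s24c.png',cv2.resize(im[60:320,60:320],None,fx=2.3,fy=2.3,interpolation=cv2.INTER_CUBIC))"
```

```text
21.6833 [ 524.89 -188.49  291.32] [-3.1381e+00 -2.6000e-03  1.6224e+00] [ 0.   0.5 -0.6] 0.3
joints [-0.48  0.37  1.31  0.    1.47 -0.53]
  plane [ 565.7 -306.   254.8] [-0.292  0.956  0.013] 4.857734148336782 249 ang 1.5572980898684943
sN 20 [ 549.6 -176.5  287.6] angle 0.885280958668794 r 168.68097488707443 x [541.40192851 559.1382473 ] z [281.98272367 458.92061107] y [-191.39118088 -168.58986286]
  plane [ 545.2 -279.4  248.7] [ 0.613 -0.7    0.366] 4.807899305791474 204 ang 1.089114309206487
tN 91 [ 528.3 -163.9  299.8] angle 0.874652025207406 r 186.16391705177773 x [504.85176813 548.68507867] z [294.69188246 370.6782637 ] y [-169.08078427 -155.31922486]
```

View pics/s24c.png

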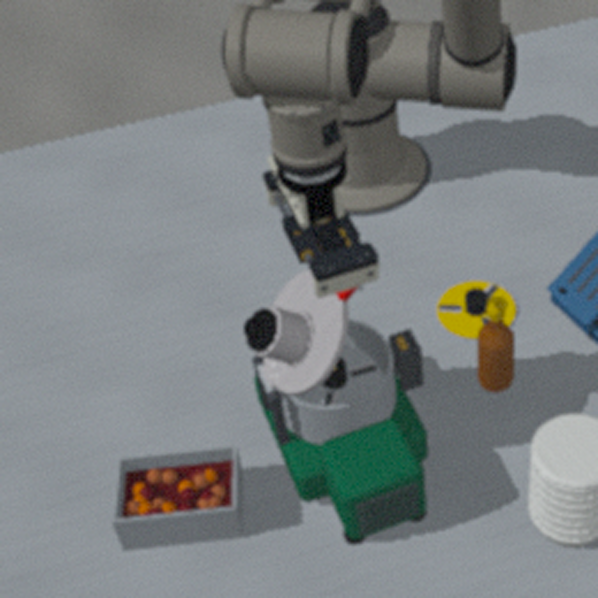

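View pics/w24.png

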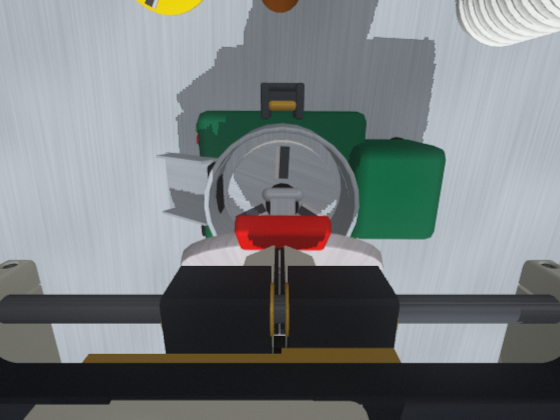

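>>> servo_tool(
  angular=[
    [0,0,0],
    [0,0,0],
    [0,0,0],
    [0,0,0],
    [0,0,0],
    [0,0,0],
    [0,0,0],
    [0,0,0],
  ],
  slide=[
    [0,12,-8],
    [0,23,-18.5],
    [-0.5,32.5,-30],
    [-1,41,-42],
    [-1.2,49,-55],
    [-1.5,57,-69],
    [-1.8,63,-83],
    [-1.8,63,-83],
  ],
  grip=[-1,-1,-1,-1,-1,-1,-1,-1],
)

```text
time: 22.5
tool_pos: [523.0, -127.0, 208.0]
tcp_rot: [-3.138, -0.002, 1.621]
contact_force: [-0.3, 0.0, -0.6]
grip_width: 0.2
```

```bash
python3 q.py w25; python3 lid.py | tail -4; python3 -c "
import cv2;im=cv2.imread('pics/s21.png');cv2.imwrite('pics/s25c.png',cv2.resize(im[60:320,60:320],None,fx=2.3,fy=2.3,interpolation=cv2.INTER_CUBIC))"
```

```text
22.5 [ 523.02 -126.95  208.03] [-3.1378e+00 -1.8000e-03  1.6211e+00] [-0.3  0.  -0.6] 0.2
joints [-0.38  0.38  1.51  0.    1.25 -0.43]
scene0 60 [ 541.6 -309.9  338.7] angle 1.716080110146556 r 183.66584410215657 x [511.46810813 559.89993809] z [320.80655134 343.62054311] y [-315.04246442 -305.36133134]
  plane [ 565.7 -306.   254.8] [-0.292  0.956  0.013] 4.857734148336782 249 ang 1.5572980898684943
sN 5 [ 548.4 -121.3  199. ] angle 0.2539809757178543 r 167.30270519437485 x [545.20619513 552.35195207] z [195.63395456 206.4609288 ] y [-123.22219636 -115.36700577]
tN none
```

View pics/s25c.png

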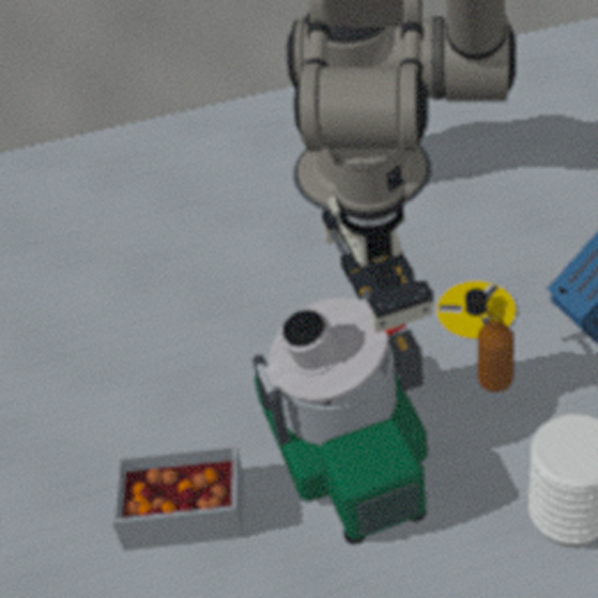

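View pics/w25.png

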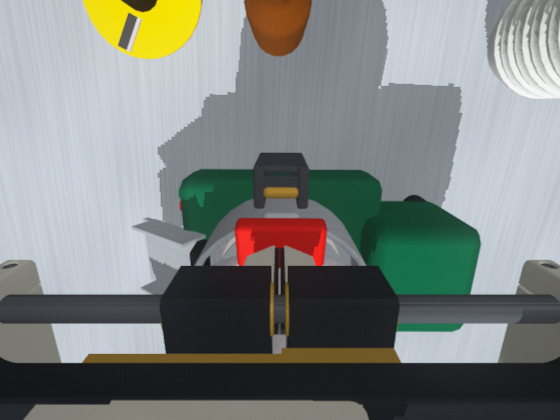

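>>> servo_tool(
  angular=[
    [0,0,0],
    [0,0,0],
    [0,0,0],
    [0,0,0],
    [0,0,0],
  ],
  slide=[
    [-0.2,3,-9],
    [-0.4,6,-18],
    [-0.5,8,-25],
    [-0.5,8,-31],
    [-0.5,8,-31],
  ],
  grip=[-1,-1,-1,-1,-1],
)

```text
time: 23.07
tool_pos: [522.6, -118.5, 177.4]
tcp_rot: [-3.139, -0.002, 1.622]
contact_force: [-0.1, -0.1, 0.1]
grip_width: 0.5
```

>>> servo_tool(
  angular=[
    [0,0,0],
    [0,0,0],
    [0,0,0],
    [0,0,0],
  ],
  slide=[
    [0,0,-2],
    [0,0,-4],
    [0,0,-6],
    [0,0,-6],
  ],
  grip=[-1,-1,-1,-1],
)

```text
time: 23.4
tool_pos: [523.0, -118.5, 173.6]
tcp_rot: [-3.141, -0.001, 1.622]
contact_force: [-1.2, 2.8, 5.3]
grip_width: 0.6
```

>>> servo_tool(
  angular=[
    [0,0,0],
    [0,0,0],
    [0,0,0],
  ],
  slide=[
    [0,0,-1.5],
    [0,0,-3],
    [0,0,-3],
  ],
  grip=[-1,-1,-1],
)

```text
time: 23.65
tool_pos: [523.1, -118.8, 170.0]
tcp_rot: [-3.141, -0.001, 1.622]
contact_force: [-0.0, -0.6, -0.2]
grip_width: 0.1
```

>>> servo_tool(
  angular=[
    [0,0,0],
    [0,0,0],
    [0,0,0],
  ],
  slide=[
    [0,0,-1.5],
    [0,0,-3],
    [0,0,-3],
  ],
  grip=[-1,-1,-1],
)

```text
time: 23.9
tool_pos: [523.1, -119.1, 166.4]
tcp_rot: [-3.14, -0.0, 1.621]
contact_force: [0.2, -0.6, 0.0]
grip_width: 0.0
```

>>> servo_tool(
  angular=[
    [0,0,0],
    [0,0,0],
    [0,0,0],
    [0,0,0],
  ],
  slide=[
    [0,0,-1],
    [0,0,-2],
    [0,0,-3],
    [0,0,-3],
  ],
  grip=[-1,-1,-1,-1],
)

```text
time: 24.23
tool_pos: [523.2, -119.2, 164.2]
tcp_rot: [-3.141, -0.0, 1.621]
contact_force: [-1.7, 0.6, 5.3]
grip_width: 0.6
```

>>> servo_tool(
  angular=[
    [0,0,0],
    [0,0,0],
    [0,0,0],
  ],
  slide=[
    [0,0,-1],
    [0,0,-2],
    [0,0,-2],
  ],
  grip=[-1,-1,-1],
)

```text
time: 24.48
tool_pos: [523.3, -119.2, 164.0]
tcp_rot: [3.141, 0.0, 1.621]
contact_force: [-4.9, 2.2, 16.0]
grip_width: 0.5
```

Firm stop at z 164.0 (shut height) with 16 N. Lifting straight up, then checking.

>>> servo_tool(
  angular=[
    [0,0,0],
    [0,0,0],
    [0,0,0],
    [0,0,0],
    [0,0,0],
    [0,0,0],
    [0,0,0],
    [0,0,0],
    [0,0,0],
    [0,0,0],
  ],
  slide=[
    [0,0,5],
    [0,0,25],
    [0,10,60],
    [-20,40,95],
    [-50,70,110],
    [-80,100,110],
    [-110,130,110],
    [-120,160,110],
    [-130,190,110],
    [-130,200,110],
  ],
  grip=[-1,-1,-1,-1,-1,-1,-1,-1,-1,-1],
)

```text
time: 25.32
tool_pos: [390.8, 83.9, 272.2]
tcp_rot: [-3.141, -0.002, 1.624]
contact_force: [0.6, 0.0, 0.8]
grip_width: 0.4
```

```bash
python3 - <<'E'
from h import *
for n in ('top','scene','wrist'):
    o,c=cap(n);save('f_'+n,o,c);W=pts(o,c);im=c['img']
    X,Y,Z=W[...,0],W[...,1],W[...,2];hsv=cv2.cvtColor(im,cv2.COLOR_BGR2HSV)
    red=((hsv[...,0]<6)|(hsv[...,0]>175))&(hsv[...,1]>150)&(Z>140)&(Y<-50)&(Y>-160)&(X>440)&(X<620)
    if red.sum()>3: print(n,red.sum(),np.median(W[red],0))
    s=np.hypot(X-526.5,Y+197.4)<74; s&=(np.hypot(X-528,Y+211)>42)&(Z>140)&(Z<220)
    if s.sum()>50:
        p=plane(W[s]);print(n,'lid',p, 'ang',np.arctan2(-p[1][1],p[1][2]))
print(bot.get_obs()['time'],bot.get_obs()['tool_pos'])
im=cv2.imread('pics/f_top.png');cv2.imwrite('pics/f_topc.png',cv2.resize(im[150:330,130:480],None,fx=2.25,fy=2.25,interpolation=cv2.INTER_CUBIC))
E
```

```text
top 207 [ 522.29869748 -112.43989123  165.47581287]
top lid (array([ 525.61323655, -189.98824031,  163.11823829]), array([ 2.96532173e-04, -5.38926994e-03,  9.99985434e-01]), np.float64(1.4606285968300046), 1439) ang 0.0053892962664612715
scene 118 [ 528.76738748 -110.13398967  163.26302581]
scene lid (array([ 538.85897897, -190.8234562 ,  161.02416149]), array([ 0.00292924, -0.002476  ,  0.99999264]), np.float64(2.003060606654861), 770) ang 0.002476010901010026
25.4667 [393.19019005  81.33646004 271.95110137]
```

View pics/f_topc.png

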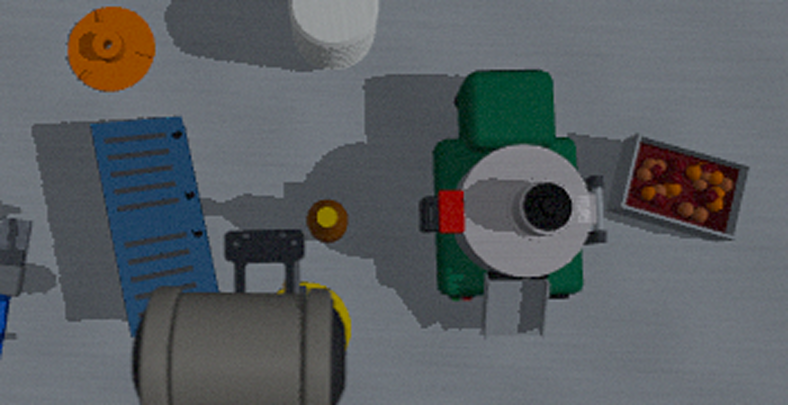

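View pics/f_scene.png

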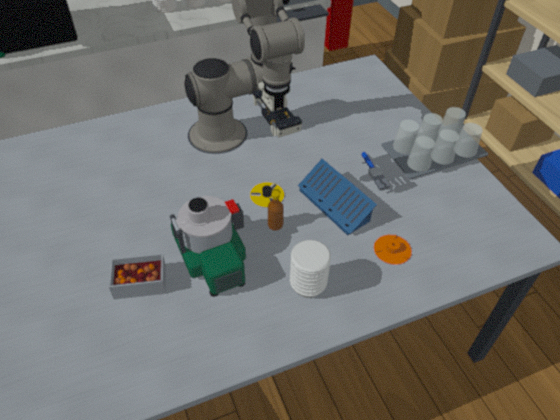

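The lid reads 0.002–0.005 rad, with the tab top at 163–165 mm (164 when shut). The stand is empty and the bystanders stand where they were. I let the arm settle, then hand in.

>>> servo_tool(
  angular=[
    [0,0,0],
    [0,0,0],
    [0,0,0],
    [0,0,0],
  ],
  slide=[
    [0,0,0],
    [0,0,0],
    [0,0,0],
    [0,0,0],
  ],
  grip=[-1,-1,-1,-1],
)

```text
time: 25.8
tool_pos: [393.5, 80.2, 271.7]
tcp_rot: [-3.14, -0.0, 1.62]
contact_force: [-0.0, -0.1, -0.8]
grip_width: 0.2
```

```bash
python3 - <<'E'
from h import *
o,c=cap('top');W=pts(o,c);X,Y,Z=W[...,0],W[...,1],W[...,2]
s=(np.hypot(X-526.5,Y+197.4)<74)&(np.hypot(X-528,Y+211)>42)&(Z>140)&(Z<220)
p=plane(W[s]);print('lid z',p[0][2],'ang',-p[1][1],'t',o['time'],o['contact_force'])
for n,(u,v) in dict(syr=(275,247),bowl=(279,150),org=(179,171)).items(): print(n,W[v,u].round(1))
print(bot.close_job())
E
```

```text
lid z 163.18443659915056 ang 0.006234104263170923 t 25.8 [-0.02885606 -0.1462378  -0.8254628 ]
syr [511.   31.  153.1]
bowl [774.1  28.  157.8]
org [739.5 329.4  28.8]
the job is handed in; nothing more can be done
None
```

The shaver is assembled and shut, and I handed the job in at about 26 s. I lowered the ejector and then the shaving disc hub up onto the spindle. Each was lowered until it touched its seat and only then released. I then swung the lid over by its red tab and pressed it down.

**Discs:**
- **Ejector:** its plate top read 88.8 mm, against 90 when seated. The wrist camera reads about 1.2 mm low, so this agrees.
- **Shaving disc:** its plate top read 116.9 mm and level, against 118.

**Lid:**
- **Pressing:** resistance near the catch fell away on the way down. The tab then came to a firm stop at 164.0 mm, the shut height.
- **After letting go:** over a second later, with the robot clear, the lid still read 0.002–0.006 rad (shut is below 0.01).

**Bystanders:** the bottle and bowls measured the same place as at the start to about 2 mm. I checked the tin and brush only by eye in the pictures; they look unmoved, as do the orange and yellow look-alike discs.

**Disagreement:** one sighting of the shaving disc's bore was about 5 mm off. I had misread its edge; corrected, it agreed to about 2 mm before I gripped.

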